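# Hang the swarf tub on the drill bench rail

## Robot

A 6-joint arm with a two-finger parallel gripper is mounted at the origin on the work surface. World frame = base frame: x ahead of the robot, y to its left, z up, the work surface at z = 0. Lengths are in m, angles in rad, forces in N, time in s.
With the tool pointing down it reaches from about 0.35 to 0.85 m from the base axis. Payload 8.1 kg.
Tool frame: the origin (TCP) lies midway between the tips of the shut fingers; the grasp point (between the pads) lies 19 mm behind it; z points along the fingers, y is the line along which they close (so a half turn about z gives the same grasp; the last joint's range is limited). The gripper opens to 93 mm and grips with 3 to 60 N. Pads are 15 mm wide; open, the fingers measure 128 mm over their backs; the gripper's body (75 mm by 188 mm) begins 65 mm behind the grasp point.
Start: joints at [-1.236, 0.13, 1.488, -0, 1.523, -0.085], TCP at [0.245, -0.548, 0.219] pointing down, gripper open.
Joint ranges: [-2.96, 2.96], [-0.89, 2.26], [0.02, 2.5], [-1.34, 4.48], [0, 2.73], [-2.66, 2.66]. Speed limits (rad/s): [2.39, 2.39, 2.79, 3.14, 3.14, 3.14].

## Interface

Orientations are given as a rotation vector (axis times angle).
In Python, from plant import read_state, read_camera, camera_model, close_job gives the robot as it stands. The module is installed in compiled form; this text tells all that it offers.
- The arm moves only by the tool carry_out, never from a script. Its argument "moves" is a list of rows, each an object of numbers: "jaw": the finger opening in m, from 0 to 0.093; "dx", "dy", "dz": the shift along the tool's x, y, z in m; "yaw": the turn about the tool's z in rad. In form: [{"jaw": .., "dx": .., "dy": .., "dz": .., "yaw": ..}, ...]. A call has 1 to 8 rows; each row shifts and turns the commanded pose from where the row before left it, along the tool's axes as they then stand; what a row does not reach is not made up. A row lasts 1/8 s, in which the tool goes at most 62.5 mm and 10.7 degrees, less where a joint would pass 70% of its speed; a pose out of reach is approached as far as the arm can. A call is refused whole if a number of a shift passes 0.0625 or a number of a turn 0.188, either way. A call with a gripper value outside its range is refused whole. The fingers move at their own pace and stop on an object; "grip_force" is the grip in N (left out, the last holds). Time passes only in rows, so rows that do not move let the fingers close. It gives the time, the measured TCP pose, the force, the opening and the grip force at its end, in the units of the state.
- read_state(): the state, without advancing time (a new reading comes with each control period).
- read_camera(name): name is "side" or "top" or "wrist"; returns the picture (480x640x3 uint8, red, green, blue); there is no depth.
- camera_model(name): a dict with "camera_matrix" (3x3 intrinsics, pixels), "k1" (the pictures are not rectified: a ray, as slopes to the right and down, at radius r is drawn at 1 + k1 r^2 times it, then the intrinsics apply), "view" (4x4, takes a point from world to camera coordinates). Camera axes: x right, y up, looking along -z (the intrinsics and any distortion apply to the point x, -y, -z); pixel columns grow to the right and rows downward; lengths in m; the calibration is good to about 2 mm. A picture is of the moment at which its call begins: read the wrist's pose just before it. camera_model takes no time and is no camera call; for the wrist camera it gives the pose at the moment of the call.
- close_job(): hands the job in; it is judged then, once.
The state is a dict: "t": time; "q": joint angles; "dq": joint speeds; "joint_torque": joint torques, N m; "tool_pos": TCP position; "orientation": TCP orientation; "force": force on the tool from outside, world axes, zero at the start; "wrist_torque": the same for the moment, N m; "opening": finger opening in m; "gripper_force": force on a finger pad.
Only numpy, scipy, OpenCV 4.12 (cv2) and the standard library are available. Lean on these libraries where they do the work, as an engineer would, in place of code of your own. Each camera call takes 0.05 s, during which the arm holds its last target. There are 200 camera calls.

## Task

Take the S-hook out of its wooden block and hook it over the rail so that it drops fully into the notch in the rail's top edge, and let go of it; the notch is not always in the same place, so feel along the rail for it, pressing gently because the rail sits on soft mounts that must not be forced down. Then hang the small steel tub by its handle from the hook's lower curl and leave it hanging still, with the hook still in the notch. Leave everything else on the bench where it is.

Things in the scene. Friction and masses are not known exactly. Their poses are not given: they have to be found in the camera images.
- rail_mid (a point): Rail: a level flat steel bar on edge (10 mm thick, 14 high, about 370 long) on two grey posts 260 mm apart, free space under it down to an 8 mm base plate. This point is fixed to the posts: midway between them, on the bar's centre line, at its top edge when unloaded (270 mm above the bench). y along the bar, x across it, away from the robot, z up.
- stand: Posts of the rail; origin on the bench under rail_mid, same axes. The bar's top edge has one square notch, 17 mm long, 7 mm deep, right through its thickness. The bar is clamped differently each time: the notch's middle is anywhere within 40 mm either side of rail_mid along y. It is not measured: feel for it or look for it.
- bar (a joint): How far the bar is pressed down on its rubber mounts, in m: 0 unloaded, growing downward, about 1 mm per 2.2 N; it springs back. It moves only up and down and stays level. More than 9 mm (20 N) damages the mounts.
- hook: The S-hook, same origin and axes as hook_crown, z up, 0.12 kg: a flat S of 9 mm round steel bar with a grip tab on top, 160 mm tall, in its own x-z plane. It stands upright in a slotted wooden block (57 x 52 x 48 mm high) that holds its bottom 38 mm loosely; lift it straight up over 45 mm to free it.
- hook_grip (a point): Centre of the S-hook's flat grip tab: 22 mm wide (x), 9 mm thick (y). This point is 34 mm above hook_crown; the tab reaches from 9 to 48 mm above hook_crown.
- hook_crown (a point): S-hook: middle of the underside of its upper curl, which sits on the bar. The curl is 17 mm wide inside, open to +x: long leg at x = -13 mm down to z = -50, then slanting to x = +13, z = -72; outer leg at x = +13 ends at z = -28.5. The bar enters from the +x side with its top edge about 30 to 37 mm below the crown; then the hook is lowered.
- hook_curl (a point): S-hook: where the middle of a 7 mm wire rests in the lower curl, 100 mm below hook_crown, same axes. The curl is 17 mm wide inside, open to -x; its upturned tip at x = -13 mm ends 12.5 mm above this point. Coming in from -x, the wire's middle has free passage 16 to 30 mm above this point; then it is lowered.
- tub: Swarf tub, origin at the centre of its underside, z up, 0.14 to 0.28 kg: open steel tub 70 (x) x 46 (y) x 50 mm high with a stiff fixed handle: two upright straps (12 mm wide, at y = +-25.5 mm, rising to 100 mm) joined by an arched wire, and two flat grip cheeks reaching forward from the straps to the -x side.
- tub_grip (a point): Midway between the tub's two grip cheeks, 36 mm in front (-x) of the handle's arch, 86 mm above the underside. The cheeks are upright plates at y = +-25.5 mm, 56 mm over their outsides, from x = -50 to -6 mm and z = 70 to 100 mm of the tub. Hold by pressing on both outsides, the hand leaning back to -x by 25 degrees or more to stay clear of hook and rail when hanging.
- tub_arch (a point): Top middle of the tub's handle: centre of the 7 mm wire that arches across in the y-z plane between the straps, 36 mm behind (+x) and 32 mm above tub_grip. The wire falls 5 mm towards y = +-14 mm.
- vblock: Bystander, to be left alone: steel V-block, 60 x 50 x 36 mm; origin at its underside.
- oil: Bystander, to be left alone: black oil bottle, 60 diameter, 160 mm tall; origin at its underside.
- tin: Bystander, to be left alone: closed metal tin, 72 diameter, 75 mm tall; origin at its underside.
- spanner: Bystander, to be left alone: steel spanner lying flat; origin at its underside.
- mallet: Bystander, to be left alone: hammer lying flat; origin at its underside.
- chuckkey: Bystander, to be left alone: T-shaped drill chuck key lying flat, 95 mm long; origin at its underside.
- offcut: Bystander, to be left alone: aluminium offcut, 50 x 70 x 25 mm; origin at its underside.
Not all that is in view belongs to the job. Leave any red look-alike of the tub alone.

How it is judged:
By the outcome, as a careful person would: the job done as asked, in the order asked, and still so for the second after the job is handed in, with the robot touching nothing.
It also fails if it takes over 72 s, if anything falls off the work surface, if the arm or the gripper's body presses on something with over 40 N, if the wrist force passes 120 N, or if a joint passes its speed limit or range.

## Working session

There is one attempt and no reset: what is moved stays moved. The work goes in short steps, Python scripts to look and compute and a tool call to move; the robot and the scene stay as the last step left them, time stands still between calls to the robot, and variables do not carry over. Pictures are saved under pics/ and viewed, at most 10 in all, crops included, and the job is handed in when it is done.

Besides the shell and the picture viewer there is one more tool, called after "Call:" as name(argument=value, ...) on one line, values as JSON. carry_out: Moves the arm, as the interface text tells. Its arguments: {"type":"object","properties":{"moves":{"type":"array","items":{"type":"object","properties":{"jaw":{"type":"number"},"dx":{"type":"number"},"dy":{"type":"number"},"dz":{"type":"number"},"yaw":{"type":"number"}}}},"grip_force":{"type":"number"}},"required":["moves"]}

```bash
mkdir -p pics
cat > h.py <<'E'
import numpy as np, cv2, json
from plant import read_state, read_camera, camera_model, close_job
from scipy.spatial.transform import Rotation as R
def ray(m,u,v):
    K=np.array(m["camera_matrix"]);V=np.array(m["view"])
    d=np.array([(u-K[0,2])/K[0,0],(v-K[1,2])/K[1,1]]);s=d.copy()
    for _ in range(20): s=d/(1+m["k1"]*(s@s))
    c=V[:3,:3].T@np.array([s[0],-s[1],-1]); return -V[:3,:3].T@V[:3,3],c/np.linalg.norm(c)
def plane(m,u,v,val,ax=2):
    o,d=ray(m,u,v); return o+d*(val-o[ax])/d[ax]
def tri(m1,p1,m2,p2):
    o1,d1=ray(m1,*p1);o2,d2=ray(m2,*p2)
    t=np.linalg.lstsq(np.c_[d1,-d2],o2-o1,rcond=None)[0]
    a=o1+d1*t[0];b=o2+d2*t[1];return (a+b)/2,np.linalg.norm(a-b)
def proj(m,p):
    K=np.array(m["camera_matrix"]);V=np.array(m["view"]);c=V[:3,:3]@np.array(p)+V[:3,3]
    s=np.array([c[0],-c[1]])/-c[2];s=s*(1+m["k1"]*(s@s));return K[0,0]*s[0]+K[0,2],K[1,1]*s[1]+K[1,2]
E
python3 - <<'E'
from h import *
np.set_printoptions(precision=4,suppress=True)
for n in("side","top","wrist"):
    m=camera_model(n);im=read_camera(n);cv2.imwrite(f"pics/{n}0.png",im[:,:,::-1])
    V=np.array(m["view"]);print(n,-V[:3,:3].T@V[:3,3],-V[2,:3],m["k1"],m["camera_matrix"][0][0])
s=read_state();print(s)
E
```

```text
side [0.3171 0.8154 1.0574] [ 0.2041 -0.653  -0.7294] -0.137462333325862 559.7011440146787
top [0.3944 0.0259 1.6795] [ 0.1096 -0.0121 -0.9939] -0.10823981291968832 569.8208419756954
wrist [ 0.3105 -0.5184  0.3847] [-0.2402 -0.1054 -0.965 ] -0.014564329238565116 336.4598708218716
{'t': 0.15, 'q': array([-1.2364,  0.131 ,  1.489 , -0.    ,  1.523 , -0.0854]), 'dq': array([-0.0018, -0.0014, -0.0036,  0.0013, -0.0017, -0.001 ]), 'joint_torque': array([  0.001 , -56.0476, -49.2335,   0.0769,   0.0306,  -0.0001]), 'tool_pos': array([ 0.2444, -0.5475,  0.2178]), 'orientation': array([-3.0713, -0.6543,  0.0003]), 'force': array([-0.6217, -0.1164, -0.2157]), 'wrist_torque': array([-0.0081, -0.0268,  0.0187]), 'gripper_force': 0.0, 'opening': 0.09300788072746367}
```

View pics/top0.png

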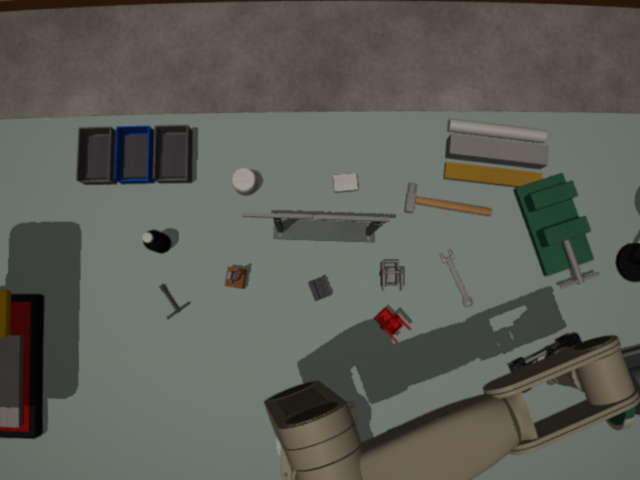

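View pics/side0.png

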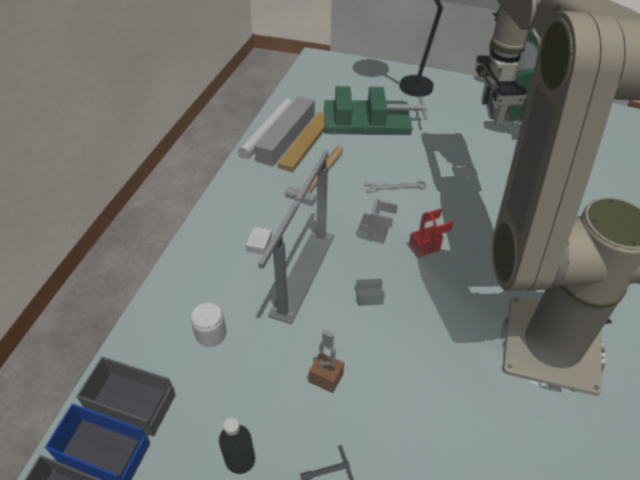

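The top view shows the rail from (243,214) to (395,218), the hook in its block at (236,276), and the V-block at (320,288). Two things could be the tub: grey at (391,274) and red at (392,322). The grey steel one fits and the red one is the look-alike, so I'll confirm that in an enlarged composite.

Run:
```python
from h import *
t=cv2.imread("pics/top0.png");s=cv2.imread("pics/side0.png")
def c(im,u,v,w,h,W,H): return cv2.resize(im[v:v+h,u:u+w],(W,H),interpolation=cv2.INTER_CUBIC)
a=np.hstack([c(t,216,256,40,40,266,300),c(t,370,250,45,51,267,300),c(s,345,190,80,90,267,300)])
b=np.hstack([c(s,300,320,53,75,212,300),c(s,250,140,90,140,194,300),c(t,235,200,170,129,394,300)])
cv2.imwrite("pics/c1.png",np.vstack([a,b]))
```

```text
(no output)
```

View pics/c1.png

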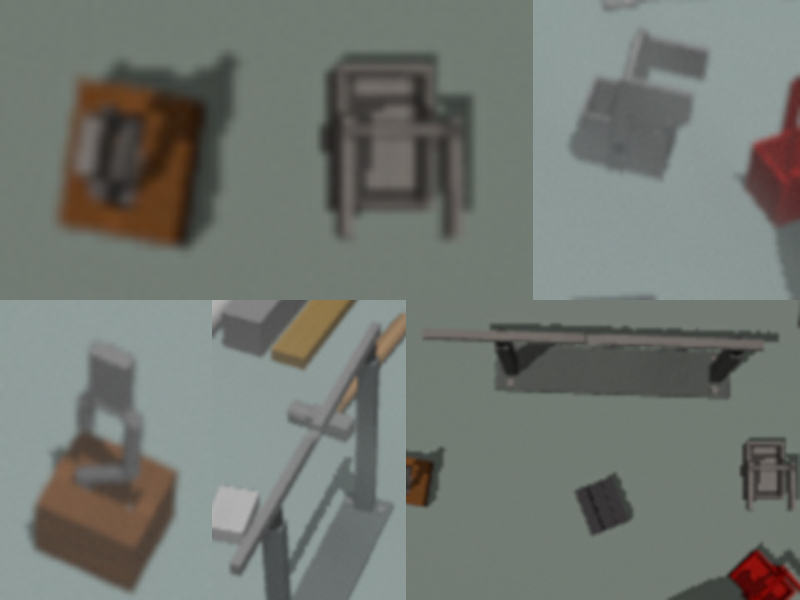

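Grey tub confirmed: its cheeks point down in the image, towards the robot. The hook tab top is near (229.5,275) in the top view and (328,332) in the side view. A possible notch mark is near (312,216) in the top view.

Run:
```python
from h import *
np.set_printoptions(precision=4,suppress=True)
T=camera_model("top");S=camera_model("side")
print("tab top",tri(T,(229.5,275.1),S,(328,332)),plane(T,229.5,275.1,.17))
for p in((243,214),(395,218)): print("rail",plane(T,*p,.27))
print("notch?",plane(T,313.5,216,.27))
f=lambda x,y:(370+(x-266)/5.93,250+y/5.88)
print("arch",plane(T,*f(402,128),.118),"cheek fronts",plane(T,*f(343,235),.1),plane(T,*f(450,235),.1),"rear",plane(T,*f(345,132),.105),plane(T,*f(458,132),.105))
# block corners top z .048
g=lambda x,y:(216+x/6.65,256+y/7.5)
for p in((82,78),(203,100),(188,245),(60,225)): print("block",plane(T,*g(*p),.048))
t=cv2.imread("pics/top0.png",0); print(t[211:221,300:326])
for n in ((428,0),): pass
print([proj(T,(x,y,.27)) for x,y in((.6,0),)])
```

```text
tab top (array([0.4718, 0.2317, 0.1727]), np.float64(0.00037598438382910256)) [0.4718 0.232  0.17  ]
rail [0.6191 0.1848 0.27  ]
rail [ 0.6043 -0.1961  0.27  ]
notch? [0.6118 0.0084 0.27  ]
arch [ 0.4776 -0.2099  0.118 ] cheek fronts [ 0.4284 -0.1835  0.1   ] [ 0.4276 -0.2339  0.1   ] rear [ 0.4768 -0.185   0.105 ] [ 0.476  -0.2382  0.105 ]
block [0.503 0.252 0.048]
block [0.494  0.1997 0.048 ]
block [0.4388 0.2063 0.048 ]
block [0.447  0.2615 0.048 ]
[[ 66  68  78  83  83  83  82  82  83  83  83  83  83  82  82  82  83  82
   83  82  82  82  82  89 104 112]
 [ 66  64  66  65  65  65  66  66  66  65  66  67  66  65  66  67  66  65
   67  66  66  65  66  69  78  82]
 [ 74  74  73  72  71  71  70  71  71  70  69  69  66  64  64  64  65  65
   64  66  66  67  66  66  66  66]
 [ 99  99  96  93  91  91  92  91  90  89  86  82  73  73  75  75  74  75
   76  80  80  81  81  80  77  75]
 [107 107 107 105 104 104 104 104 104 103 101  96  86  94 101 100 100 101
  101 103 103 104 104 103 102 101]
 [109 107 107 107 107 106 105 105 105 105 105 100  89 100 108 109 110 109
  109 110 110 111 111 110 110 111]
 [101 101 100  99  99  99  99  99  98  98  98  94  86  99 107 109 110 109
  109 108 108 107 108 108 107 109]
 [ 76  76  75  76  77  78  77  78  81  80  80  78  79  95 105 108 108 106
  104  99  96  96  96  95  94  95]
 [ 79  76  81  85  83  82  81  85  94  92  90  90  92  96  99  99  97  92
   88  85  83  81  80  73  68  71]
 [ 84  81  84  86  84  84  83  85  88  87  87  90  92  91  89  83  81  81
   81  80  73  71  69  65  65  71]]
[(np.float64(316.9105205693203), np.float64(220.6175659654412))]
```

View pics/wrist0.png

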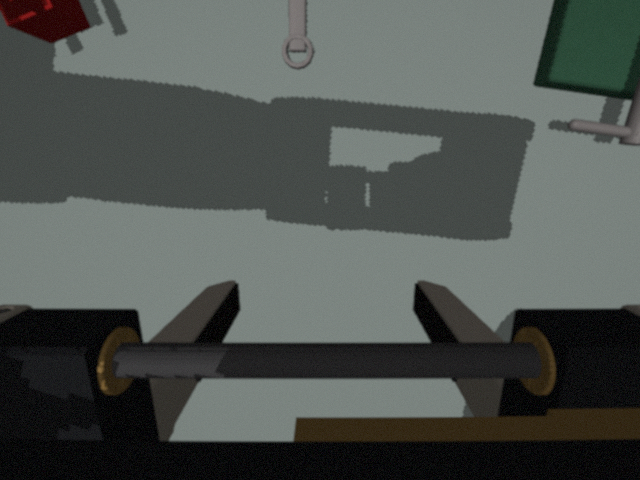

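```bash
cat >> h.py <<'E'
def plan(goal,gyaw=None,n=8,s=None,jaw=None):
    """rows (tool axes) from present pose to TCP goal; gyaw = world yaw of tool x"""
    s=s or read_state(); M=R.from_rotvec(s["orientation"]).as_matrix(); p=np.array(s["tool_pos"])
    y0=np.arctan2(M[1,0],M[0,0]); dy=0 if gyaw is None else gyaw-y0
    d=(np.array(goal)-p)/n; print("t",s["t"],"pos",p.round(4),"yaw",round(y0,4),"f",s["force"].round(1),"open",round(s["opening"],4),"dist/row",np.linalg.norm(d).round(4))
    rows=[]
    for i in range(n):
        a=y0+dy*i/n; c,q=np.cos(a),np.sin(a)
        r={"dx":c*d[0]+q*d[1],"dy":q*d[0]-c*d[1],"dz":-d[2]}
        if dy: r["yaw"]=-dy/n
        rows.append({k:round(v,4) for k,v in r.items()})
    for r in rows: print(json.dumps(r))
E
python3 -c "
from h import *
plan((.465,.231,.285),-.17,16)"
```

```text
t 0.15 pos [ 0.2444 -0.5475  0.2178] yaw 0.4198 f [-0.6 -0.1 -0.2] open 0.093 dist/row 0.0507
{"dx": 0.0324, "dy": -0.0388, "dz": -0.0042, "yaw": 0.0369}
{"dx": 0.031, "dy": -0.04, "dz": -0.0042, "yaw": 0.0369}
{"dx": 0.0295, "dy": -0.0411, "dz": -0.0042, "yaw": 0.0369}
{"dx": 0.0279, "dy": -0.0422, "dz": -0.0042, "yaw": 0.0369}
{"dx": 0.0264, "dy": -0.0432, "dz": -0.0042, "yaw": 0.0369}
{"dx": 0.0248, "dy": -0.0441, "dz": -0.0042, "yaw": 0.0369}
{"dx": 0.0231, "dy": -0.045, "dz": -0.0042, "yaw": 0.0369}
{"dx": 0.0214, "dy": -0.0458, "dz": -0.0042, "yaw": 0.0369}
{"dx": 0.0197, "dy": -0.0466, "dz": -0.0042, "yaw": 0.0369}
{"dx": 0.018, "dy": -0.0473, "dz": -0.0042, "yaw": 0.0369}
{"dx": 0.0163, "dy": -0.0479, "dz": -0.0042, "yaw": 0.0369}
{"dx": 0.0145, "dy": -0.0485, "dz": -0.0042, "yaw": 0.0369}
{"dx": 0.0127, "dy": -0.049, "dz": -0.0042, "yaw": 0.0369}
{"dx": 0.0109, "dy": -0.0494, "dz": -0.0042, "yaw": 0.0369}
{"dx": 0.009, "dy": -0.0498, "dz": -0.0042, "yaw": 0.0369}
{"dx": 0.0072, "dy": -0.0501, "dz": -0.0042, "yaw": 0.0369}
```

Call:
carry_out(moves=[{"dx":0.032,"dy":-0.039,"dz":-0.008,"yaw":0.037},{"dx":0.031,"dy":-0.04,"dz":-0.008,"yaw":0.037},{"dx":0.0295,"dy":-0.041,"dz":-0.008,"yaw":0.037},{"dx":0.028,"dy":-0.042,"dz":-0.008,"yaw":0.037},{"dx":0.026,"dy":-0.043,"dz":-0.008,"yaw":0.037},{"dx":0.025,"dy":-0.044,"dz":-0.008,"yaw":0.037},{"dx":0.023,"dy":-0.045,"dz":-0.008,"yaw":0.037},{"dx":0.021,"dy":-0.046,"dz":-0.008,"yaw":0.037}])

```text
invalid input at $.moves[0]: expected keys jaw, dx, dy, dz, yaw
```

Call:
carry_out(moves=[{"dx":0.02,"dy":-0.047,"yaw":0.037},{"dx":0.018,"dy":-0.047,"yaw":0.037},{"dx":0.016,"dy":-0.048,"yaw":0.037},{"dx":0.0145,"dy":-0.0485,"yaw":0.037},{"dx":0.013,"dy":-0.049,"yaw":0.037},{"dx":0.011,"dy":-0.049,"yaw":0.037},{"dx":0.009,"dy":-0.05,"yaw":0.037},{"dx":0.007,"dy":-0.05,"yaw":0.037}])

```text
invalid input at $.moves[0]: expected keys jaw, dx, dy, dz, yaw
```

Run:
```python
from h import *
im=read_camera("wrist");cv2.imwrite("pics/w1.png",im[:,:,::-1]);m=camera_model("wrist")
plan((.471,.2305,.139),-.17,8)
print(proj(m,(.4715,.2315,.171)),proj(m,(.6117,-.0057,.27)))
```

```text
t 0.2 pos [ 0.2445 -0.5475  0.218 ] yaw 0.4198 f [ 0.4  0.4 -0.4] open 0.0929 dist/row 0.1018
{"dx": 0.0655, "dy": -0.0773, "dz": 0.0099, "yaw": 0.0737}
{"dx": 0.0596, "dy": -0.0819, "dz": 0.0099, "yaw": 0.0737}
{"dx": 0.0534, "dy": -0.0861, "dz": 0.0099, "yaw": 0.0737}
{"dx": 0.047, "dy": -0.0898, "dz": 0.0099, "yaw": 0.0737}
{"dx": 0.0402, "dy": -0.093, "dz": 0.0099, "yaw": 0.0737}
{"dx": 0.0333, "dy": -0.0957, "dz": 0.0099, "yaw": 0.0737}
{"dx": 0.0261, "dy": -0.0979, "dz": 0.0099, "yaw": 0.0737}
{"dx": 0.0188, "dy": -0.0995, "dz": 0.0099, "yaw": 0.0737}
(np.float64(716.5784129397205), np.float64(557.94674785236)) (np.float64(-154635.84826971754), np.float64(-223172.34632192572))
```

View pics/w1.png

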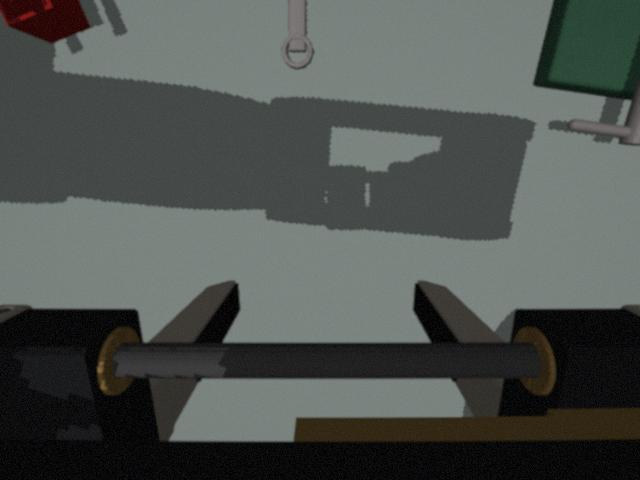

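The arm did not move: every row needs all five keys. The picture is the same as before.

Call:
carry_out(moves=[{"jaw":0.06,"dx":0.032,"dy":-0.039,"dz":-0.008,"yaw":0.037},{"jaw":0.06,"dx":0.031,"dy":-0.04,"dz":-0.008,"yaw":0.037},{"jaw":0.06,"dx":0.0295,"dy":-0.041,"dz":-0.008,"yaw":0.037},{"jaw":0.06,"dx":0.028,"dy":-0.042,"dz":-0.008,"yaw":0.037},{"jaw":0.06,"dx":0.026,"dy":-0.043,"dz":-0.008,"yaw":0.037},{"jaw":0.06,"dx":0.025,"dy":-0.044,"dz":-0.008,"yaw":0.037},{"jaw":0.06,"dx":0.023,"dy":-0.045,"dz":-0.008,"yaw":0.037},{"jaw":0.06,"dx":0.021,"dy":-0.046,"dz":-0.008,"yaw":0.037}])

```text
t: 1.2
tool_pos: [0.3542, -0.1575, 0.2829]
orientation: [3.136, 0.192, 0.001]
force: [0.6, 0.1, -0.3]
opening: 0.06
gripper_force: 0.0
```

Call:
carry_out(moves=[{"jaw":0.06,"dx":0.02,"dy":-0.047,"dz":0,"yaw":0.037},{"jaw":0.06,"dx":0.018,"dy":-0.047,"dz":0,"yaw":0.037},{"jaw":0.06,"dx":0.016,"dy":-0.048,"dz":0,"yaw":0.037},{"jaw":0.06,"dx":0.0145,"dy":-0.0485,"dz":0,"yaw":0.037},{"jaw":0.06,"dx":0.013,"dy":-0.049,"dz":0,"yaw":0.037},{"jaw":0.06,"dx":0.011,"dy":-0.049,"dz":0,"yaw":0.037},{"jaw":0.06,"dx":0.009,"dy":-0.05,"dz":0,"yaw":0.037},{"jaw":0.06,"dx":0.007,"dy":-0.05,"dz":0,"yaw":0.037}])

```text
t: 2.2
tool_pos: [0.4653, 0.232, 0.2825]
orientation: [3.13, -0.272, 0.0]
force: [0.5, -0.5, -0.9]
opening: 0.0599
gripper_force: 0.0
```

Run:
```python
from h import *
im=read_camera("wrist");cv2.imwrite("pics/w1.png",im[:,:,::-1]);m=camera_model("wrist")
plan((.471,.2305,.139),-.17,8)
print(proj(m,(.4715,.2315,.171)),proj(m,(.6117,-.0057,.27)))
```

```text
t 2.25 pos [0.4656 0.2367 0.2815] yaw -0.173 f [-5.1  0.5 -0.9] open 0.0601 dist/row 0.0178
{"dx": 0.0008, "dy": 0.0006, "dz": 0.0178, "yaw": -0.0004}
{"dx": 0.0008, "dy": 0.0006, "dz": 0.0178, "yaw": -0.0004}
{"dx": 0.0008, "dy": 0.0006, "dz": 0.0178, "yaw": -0.0004}
{"dx": 0.0008, "dy": 0.0006, "dz": 0.0178, "yaw": -0.0004}
{"dx": 0.0008, "dy": 0.0006, "dz": 0.0178, "yaw": -0.0004}
{"dx": 0.0008, "dy": 0.0006, "dz": 0.0178, "yaw": -0.0004}
{"dx": 0.0008, "dy": 0.0006, "dz": 0.0178, "yaw": -0.0004}
{"dx": 0.0008, "dy": 0.0007, "dz": 0.0178, "yaw": -0.0004}
(np.float64(330.85478859625033), np.float64(235.1300913353792)) (np.float64(807.1600567255092), np.float64(-104.87456025959136))
```

View pics/w1.png

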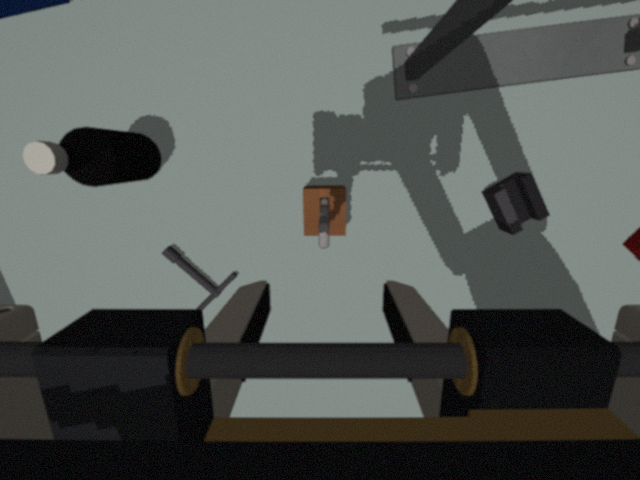

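The tab top is at (324,240), beside the predicted spot, and square to the jaws. Going down.

Call:
carry_out(moves=[{"jaw":0.05,"dx":0.0015,"dy":0.0015,"dz":0.025,"yaw":0},{"jaw":0.05,"dx":0.0015,"dy":0.0015,"dz":0.03,"yaw":0},{"jaw":0.05,"dx":0.0015,"dy":0.001,"dz":0.03,"yaw":0},{"jaw":0.05,"dx":0.0015,"dy":0.001,"dz":0.03,"yaw":0},{"jaw":0.05,"dx":0,"dy":0,"dz":0.0275,"yaw":0},{"jaw":0.05,"dx":0,"dy":0,"dz":0,"yaw":0}])

```text
t: 3.0
tool_pos: [0.4682, 0.2235, 0.1375]
orientation: [3.128, -0.27, -0.008]
force: [0.0, -0.4, -0.3]
opening: 0.0495
gripper_force: 0.0
```

Run:
```python
from h import *
im=read_camera("side");cv2.imwrite("pics/s1.png",cv2.resize(im[290:410,260:400,::-1],(700,600)))
plan((.471,.2307,.139),-.17,1)
```

```text
t 3.05 pos [0.4694 0.224  0.1395] yaw -0.1722 f [-0.6  0.3  0.6] open 0.0497 dist/row 0.0069
{"dx": 0.0004, "dy": -0.0069, "dz": 0.0005, "yaw": -0.0022}
```

View pics/s1.png

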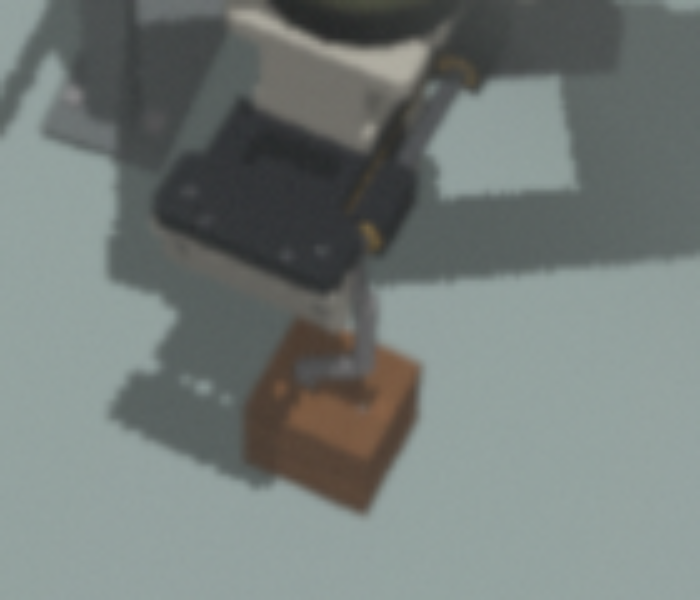

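The side view shows the fingers around the tab with the block undisturbed. They sit 7 mm off centre in y, so I'll correct that and close.

Call:
carry_out(grip_force=20, moves=[{"jaw":0.05,"dx":0.001,"dy":-0.0068,"dz":0,"yaw":0},{"jaw":0.03,"dx":0,"dy":0,"dz":0,"yaw":0},{"jaw":0.0,"dx":0,"dy":0,"dz":0,"yaw":0},{"jaw":0.0,"dx":0,"dy":0,"dz":0,"yaw":0},{"jaw":0.0,"dx":0,"dy":0,"dz":0,"yaw":0}])

```text
t: 3.68
tool_pos: [0.4724, 0.2308, 0.1402]
orientation: [-3.13, 0.27, -0.0]
force: [-0.1, -0.7, -0.5]
opening: 0.0146
gripper_force: 0.0
```

Run:
```python
from h import *
plan((.471,.2307,.139),-.17,1)
```

```text
t 3.675 pos [0.4724 0.2308 0.1402] yaw -0.1722 f [-0.1 -0.7 -0.5] open 0.0146 dist/row 0.0018
{"dx": -0.0013, "dy": 0.0003, "dz": 0.0012, "yaw": -0.0022}
```

Call:
carry_out(grip_force=20, moves=[{"jaw":0.0,"dx":0,"dy":0,"dz":0,"yaw":0},{"jaw":0.0,"dx":0,"dy":0,"dz":0,"yaw":0},{"jaw":0.0,"dx":0,"dy":0,"dz":0,"yaw":0}])

```text
t: 4.05
tool_pos: [0.4724, 0.2311, 0.1402]
orientation: [-3.129, 0.27, -0.0]
force: [0.4, 2.6, -1.1]
opening: 0.009
gripper_force: 20.0
```

Call:
carry_out(grip_force=20, moves=[{"jaw":0.0,"dx":0,"dy":0,"dz":-0.01,"yaw":0},{"jaw":0.0,"dx":0,"dy":0,"dz":-0.015,"yaw":0},{"jaw":0.0,"dx":0,"dy":0,"dz":-0.02,"yaw":0},{"jaw":0.0,"dx":0,"dy":0,"dz":-0.025,"yaw":0},{"jaw":0.0,"dx":0,"dy":0,"dz":-0.03,"yaw":0},{"jaw":0.0,"dx":0,"dy":0,"dz":-0.03,"yaw":0},{"jaw":0.0,"dx":0,"dy":0,"dz":-0.03,"yaw":0},{"jaw":0.0,"dx":0,"dy":0,"dz":-0.025,"yaw":0}])

```text
t: 5.05
tool_pos: [0.4726, 0.2303, 0.3285]
orientation: [-3.13, 0.271, -0.004]
force: [0.0, -0.3, -1.0]
opening: 0.0087
gripper_force: 20.0
```

Run:
```python
from h import *
plan((.535,.005,.325),-.039,8)
a=cv2.imread("pics/side0.png")
im=read_camera("side")[:,:,::-1];cv2.imwrite("pics/s2.png",cv2.resize(im[200:400,250:450],(600,600)))
cv2.imwrite("pics/t2.png",read_camera("top")[:,:,::-1])
```

```text
t 5.05 pos [0.4726 0.2303 0.3285] yaw -0.1727 f [ 0.  -0.3 -1. ] open 0.0087 dist/row 0.0292
{"dx": 0.0125, "dy": 0.0264, "dz": 0.0004, "yaw": -0.0167}
{"dx": 0.0121, "dy": 0.0266, "dz": 0.0004, "yaw": -0.0167}
{"dx": 0.0116, "dy": 0.0268, "dz": 0.0004, "yaw": -0.0167}
{"dx": 0.0112, "dy": 0.027, "dz": 0.0004, "yaw": -0.0167}
{"dx": 0.0107, "dy": 0.0272, "dz": 0.0004, "yaw": -0.0167}
{"dx": 0.0103, "dy": 0.0274, "dz": 0.0004, "yaw": -0.0167}
{"dx": 0.0098, "dy": 0.0275, "dz": 0.0004, "yaw": -0.0167}
{"dx": 0.0094, "dy": 0.0277, "dz": 0.0004, "yaw": -0.0167}
```

View pics/s2.png

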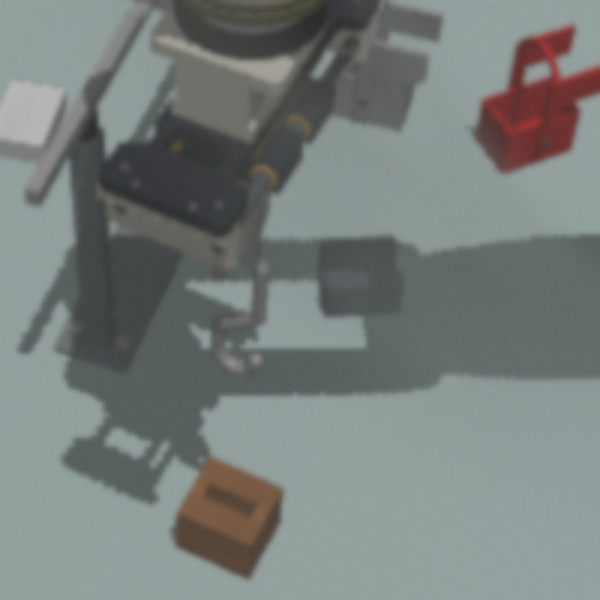

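The hook is out of the block, held upright, with its lower curl open towards the robot. Next I'll take it to the rail's near side.

Call:
carry_out(moves=[{"jaw":0,"dx":0.0125,"dy":0.024,"dz":0.001,"yaw":-0.017},{"jaw":0,"dx":0.012,"dy":0.024,"dz":0.001,"yaw":-0.017},{"jaw":0,"dx":0.0115,"dy":0.024,"dz":0.001,"yaw":-0.017},{"jaw":0,"dx":0.011,"dy":0.024,"dz":0.001,"yaw":-0.017},{"jaw":0,"dx":0.0105,"dy":0.024,"dz":0.001,"yaw":-0.017},{"jaw":0,"dx":0.01,"dy":0.024,"dz":0.001,"yaw":-0.017},{"jaw":0,"dx":0.01,"dy":0.0245,"dz":0.001,"yaw":-0.016},{"jaw":0,"dx":0.0095,"dy":0.0245,"dz":0.001,"yaw":-0.016}])

```text
t: 6.15
tool_pos: [0.5368, 0.0279, 0.3166]
orientation: [3.14, -0.06, -0.002]
force: [0.5, 0.4, -1.1]
opening: 0.0086
gripper_force: 20.0
```

Call:
carry_out(moves=[{"jaw":0,"dx":0,"dy":0,"dz":0,"yaw":0},{"jaw":0,"dx":0,"dy":0,"dz":0,"yaw":0}])

```text
t: 6.4
tool_pos: [0.5367, 0.0294, 0.3168]
orientation: [-3.141, 0.061, 0.001]
force: [0.4, 0.6, -0.6]
opening: 0.0087
gripper_force: 20.0
```

Run:
```python
from h import *
im=read_camera("side");cv2.imwrite("pics/s3.png",im[:,:,::-1])
w=read_camera("wrist");cv2.imwrite("pics/w3.png",w[:,:,::-1])
plan((.6125,.026,.3205),-.039,6)
S=camera_model("side");T=camera_model("top")
print(tri(T,(243,214),S,(264,262)),tri(T,(395,218),S,(325.5,151)))
a=cv2.resize(im[120:300,220:360,::-1],(400,514),interpolation=cv2.INTER_CUBIC)
b=cv2.resize(w[:,:,::-1],(400,300));b=np.vstack([b,np.zeros((214,400,3),np.uint8)])
cv2.imwrite("pics/c3.png",np.hstack([a,b]))
```

```text
t 6.5 pos [0.5368 0.0298 0.3171] yaw -0.0376 f [-0.9 -0.6 -1.9] open 0.0089 dist/row 0.0126
{"dx": 0.0126, "dy": 0.0002, "dz": -0.0006, "yaw": 0.0002}
{"dx": 0.0126, "dy": 0.0002, "dz": -0.0006, "yaw": 0.0002}
{"dx": 0.0126, "dy": 0.0002, "dz": -0.0006, "yaw": 0.0002}
{"dx": 0.0126, "dy": 0.0002, "dz": -0.0006, "yaw": 0.0002}
{"dx": 0.0126, "dy": 0.0001, "dz": -0.0006, "yaw": 0.0002}
{"dx": 0.0126, "dy": 0.0001, "dz": -0.0006, "yaw": 0.0002}
(array([0.61622596, 0.18384208, 0.27250058]), np.float64(0.0050886595350960115)) (array([ 0.60756399, -0.19829923,  0.25490236]), np.float64(0.002056236421877153))
```

View pics/c3.png

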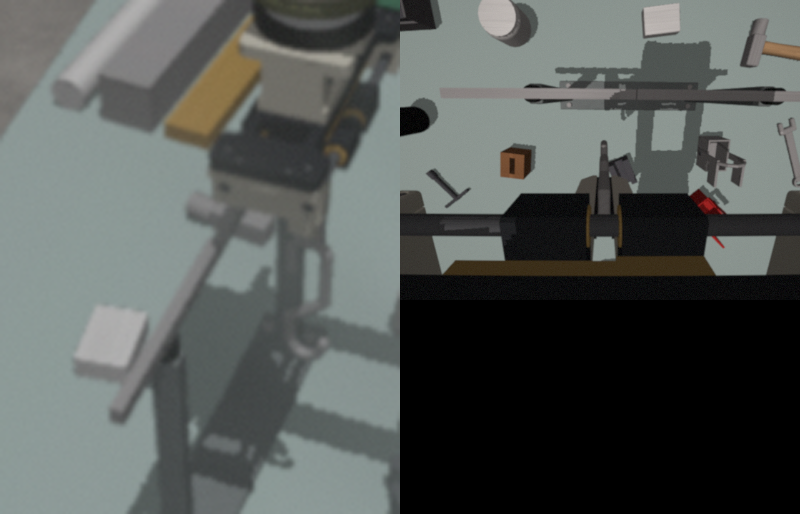

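The wrist half shows the rail from end to end near row 150 (full size), with a dark mark near column 380 that is likely the notch. The side half shows the hook upright in front of the rail. I'll measure both numerically.

Run:
```python
from h import *
np.set_printoptions(linewidth=200,precision=4,suppress=True)
m=camera_model("wrist");w=cv2.imread("pics/w3.png",0)
print(w[140:164,362:394].astype(int))
for u in(200,300,440,500):print(u,w[136:170,u])
for p in((64,148.5),(378,152)):print(plane(m,*p,.27))
K=camera_model("wrist");print(plan((.6125,.026,.3205),-.039,6))
```

```text
[[66 60 56 61 59 58 54 58 56 53 55 56 54 58 54 60 57 57 55 57 56 61 57 58 52 58 54 57 54 58 55 55]
 [66 61 61 62 57 60 62 60 64 55 58 54 60 61 58 58 58 49 56 58 61 64 55 60 57 59 65 64 56 60 58 57]
 [71 67 67 67 66 68 67 68 62 66 64 64 67 61 59 58 61 58 62 69 71 69 67 71 67 66 65 67 68 67 66 65]
 [75 74 73 70 72 74 75 74 72 72 71 69 71 70 69 68 62 60 63 69 74 75 75 74 76 73 75 75 75 73 75 75]
 [76 73 74 75 78 76 75 73 80 78 76 79 74 77 75 74 60 58 69 76 75 78 74 79 78 74 78 78 79 78 74 76]
 [77 79 75 80 77 74 77 79 76 75 79 82 75 78 76 74 61 60 70 78 77 76 77 77 78 79 74 76 76 79 77 72]
 [78 78 79 79 78 78 77 77 77 79 76 75 79 77 80 72 58 59 69 75 76 78 80 75 80 80 77 76 79 77 77 76]
 [77 77 76 74 79 72 77 80 73 76 78 76 78 77 75 72 62 65 66 72 77 78 74 77 80 76 77 78 79 75 75 77]
 [77 75 76 74 79 77 79 74 76 73 73 74 73 74 76 65 63 62 70 73 73 75 75 78 75 73 75 78 75 76 76 78]
 [79 72 77 77 76 78 75 76 76 76 74 79 75 77 73 69 58 62 70 77 81 78 74 74 78 76 77 78 75 73 77 78]
 [74 77 76 71 73 77 72 79 73 78 80 78 77 76 74 64 55 59 69 78 76 76 77 77 78 79 76 76 75 74 77 77]
 [75 79 76 
[... 1610 characters left out ...]
 73 73 74 75 75 73 72 76 70 65 55 56 56 65 81 94 82 69 61]
500 [146 145 146 145 146 139 132 105  77  72  71  74  78  71  70  75  77  71  70  73  72  73  70  66  62  48  34  35  57  98 130 142 147 145]
[0.6195 0.1883 0.27  ]
[ 0.6097 -0.0051  0.27  ]
t 6.5 pos [0.5368 0.0298 0.3171] yaw -0.0376 f [-0.9 -0.6 -1.9] open 0.0089 dist/row 0.0126
{"dx": 0.0126, "dy": 0.0002, "dz": -0.0006, "yaw": 0.0002}
{"dx": 0.0126, "dy": 0.0002, "dz": -0.0006, "yaw": 0.0002}
{"dx": 0.0126, "dy": 0.0002, "dz": -0.0006, "yaw": 0.0002}
{"dx": 0.0126, "dy": 0.0002, "dz": -0.0006, "yaw": 0.0002}
{"dx": 0.0126, "dy": 0.0001, "dz": -0.0006, "yaw": 0.0002}
{"dx": 0.0126, "dy": 0.0001, "dz": -0.0006, "yaw": 0.0002}
None
```

The notch's -y wall shows at column 378, y ≈ -0.006, and the top view put its +y end near y ≈ 0.010. So the notch middle should be near y ≈ 0.002. I'll bring the curl over the bar at y ≈ 0.025 and feel towards -y.

Call:
carry_out(moves=[{"jaw":0,"dx":0,"dy":0,"dz":-0.0025,"yaw":0},{"jaw":0,"dx":0.013,"dy":0.0005,"dz":0,"yaw":0},{"jaw":0,"dx":0.016,"dy":0.0005,"dz":0,"yaw":0},{"jaw":0,"dx":0.016,"dy":0.0005,"dz":0,"yaw":0},{"jaw":0,"dx":0.016,"dy":0.0005,"dz":0,"yaw":0},{"jaw":0,"dx":0.0155,"dy":0,"dz":0,"yaw":0},{"jaw":0,"dx":0,"dy":0,"dz":0,"yaw":0}])

```text
t: 7.38
tool_pos: [0.6144, 0.0242, 0.3188]
orientation: [-3.141, 0.06, 0.001]
force: [-0.1, -0.8, -1.6]
opening: 0.0088
gripper_force: 20.0
```

Run:
```python
from h import *
plan((.6133,.025,.289),-.039,6)
```

```text
t 7.375 pos [0.6144 0.0242 0.3188] yaw -0.0381 f [-0.1 -0.8 -1.6] open 0.0088 dist/row 0.005
{"dx": -0.0002, "dy": -0.0001, "dz": 0.005, "yaw": 0.0001}
{"dx": -0.0002, "dy": -0.0001, "dz": 0.005, "yaw": 0.0001}
{"dx": -0.0002, "dy": -0.0001, "dz": 0.005, "yaw": 0.0001}
{"dx": -0.0002, "dy": -0.0001, "dz": 0.005, "yaw": 0.0001}
{"dx": -0.0002, "dy": -0.0001, "dz": 0.005, "yaw": 0.0001}
{"dx": -0.0002, "dy": -0.0001, "dz": 0.005, "yaw": 0.0001}
```

Call:
carry_out(moves=[{"jaw":0,"dx":-0.0005,"dy":0,"dz":0.005,"yaw":0},{"jaw":0,"dx":-0.0005,"dy":0,"dz":0.006,"yaw":0},{"jaw":0,"dx":0,"dy":0,"dz":0.006,"yaw":0},{"jaw":0,"dx":0,"dy":0,"dz":0.006,"yaw":0},{"jaw":0,"dx":0,"dy":0,"dz":0.004,"yaw":0},{"jaw":0,"dx":0,"dy":0,"dz":0,"yaw":0}])

```text
t: 8.12
tool_pos: [0.6122, 0.0242, 0.2921]
orientation: [-3.141, 0.06, 0.001]
force: [-0.1, -0.1, -1.0]
opening: 0.0087
gripper_force: 20.0
```

Call:
carry_out(moves=[{"jaw":0,"dx":0,"dy":0,"dz":0.002,"yaw":0},{"jaw":0,"dx":0,"dy":0,"dz":0.001,"yaw":0},{"jaw":0,"dx":0,"dy":0,"dz":0,"yaw":0}])

```text
t: 8.5
tool_pos: [0.6125, 0.0242, 0.2896]
orientation: [-3.141, 0.06, 0.0]
force: [0.8, 0.4, -0.6]
opening: 0.0086
gripper_force: 20.0
```

Call:
carry_out(moves=[{"jaw":0,"dx":0,"dy":0,"dz":0.0015,"yaw":0},{"jaw":0,"dx":0,"dy":0,"dz":0.0005,"yaw":0},{"jaw":0,"dx":0,"dy":0,"dz":0,"yaw":0}])

```text
t: 8.88
tool_pos: [0.6125, 0.0242, 0.2877]
orientation: [3.141, -0.06, 0.0]
force: [-0.2, 0.7, -1.0]
opening: 0.0089
gripper_force: 20.0
```

Call:
carry_out(moves=[{"jaw":0,"dx":0,"dy":0,"dz":0.001,"yaw":0},{"jaw":0,"dx":0,"dy":0,"dz":0.0005,"yaw":0},{"jaw":0,"dx":0,"dy":0,"dz":0,"yaw":0}])

```text
t: 9.25
tool_pos: [0.6125, 0.0242, 0.2865]
orientation: [3.141, -0.06, 0.001]
force: [-0.9, -0.1, 1.3]
opening: 0.0086
gripper_force: 20.0
```

Contact at TCP z ≈ 0.2876. Sliding gently along the bar towards -y.

Call:
carry_out(moves=[{"jaw":0,"dx":0,"dy":0,"dz":0.0005,"yaw":0},{"jaw":0,"dx":0,"dy":0.002,"dz":0,"yaw":0},{"jaw":0,"dx":0,"dy":0.002,"dz":0,"yaw":0},{"jaw":0,"dx":0,"dy":0.002,"dz":0,"yaw":0},{"jaw":0,"dx":0,"dy":0.002,"dz":0,"yaw":0},{"jaw":0,"dx":0,"dy":0.002,"dz":0,"yaw":0},{"jaw":0,"dx":0,"dy":0.002,"dz":0,"yaw":0}])

```text
t: 10.12
tool_pos: [0.612, 0.0121, 0.2857]
orientation: [-3.141, 0.06, -0.0]
force: [0.2, 3.2, 2.9]
opening: 0.009
gripper_force: 20.0
```

Call:
carry_out(moves=[{"jaw":0,"dx":0,"dy":0.002,"dz":0,"yaw":0},{"jaw":0,"dx":0,"dy":0.002,"dz":0,"yaw":0},{"jaw":0,"dx":0,"dy":0,"dz":0,"yaw":0}])

```text
t: 10.5
tool_pos: [0.6115, 0.0075, 0.2848]
orientation: [3.14, -0.061, -0.002]
force: [0.8, -1.9, -0.9]
opening: 0.0089
gripper_force: 20.0
```

Call:
carry_out(moves=[{"jaw":0,"dx":0,"dy":0.002,"dz":0,"yaw":0},{"jaw":0,"dx":0,"dy":0.002,"dz":0,"yaw":0},{"jaw":0,"dx":0,"dy":0,"dz":0,"yaw":0}])

```text
t: 10.88
tool_pos: [0.6116, 0.0041, 0.2855]
orientation: [3.141, -0.06, -0.0]
force: [0.2, 0.1, -1.1]
opening: 0.009
gripper_force: 20.0
```

The upward force vanished at y ≈ 0.0075, so the hook is over the notch. Lowering into it.

Call:
carry_out(moves=[{"jaw":0,"dx":0,"dy":0.0015,"dz":0.001,"yaw":0},{"jaw":0,"dx":0,"dy":0,"dz":0.0015,"yaw":0},{"jaw":0,"dx":0,"dy":0,"dz":0.0015,"yaw":0},{"jaw":0,"dx":0,"dy":0,"dz":0,"yaw":0}])

```text
t: 11.38
tool_pos: [0.6115, 0.0028, 0.2814]
orientation: [-3.141, 0.06, 0.001]
force: [-0.3, -0.5, -1.1]
opening: 0.0087
gripper_force: 20.0
```

Call:
carry_out(moves=[{"jaw":0,"dx":0,"dy":0,"dz":0.001,"yaw":0},{"jaw":0,"dx":0,"dy":0,"dz":0.001,"yaw":0},{"jaw":0,"dx":0,"dy":0,"dz":0,"yaw":0}])

```text
t: 11.75
tool_pos: [0.6117, 0.0028, 0.2799]
orientation: [-3.141, 0.06, -0.001]
force: [-0.1, 0.1, 0.0]
opening: 0.0088
gripper_force: 20.0
```

The hook met the floor 7.2 mm below the bar top, so it is fully in the notch. Releasing.

Call:
carry_out(moves=[{"jaw":0.012,"dx":0,"dy":0,"dz":0,"yaw":0},{"jaw":0.02,"dx":0,"dy":0,"dz":0,"yaw":0},{"jaw":0.05,"dx":0,"dy":0,"dz":0,"yaw":0},{"jaw":0.05,"dx":0,"dy":0,"dz":0,"yaw":0},{"jaw":0.05,"dx":0,"dy":0,"dz":0,"yaw":0},{"jaw":0.05,"dx":0,"dy":0,"dz":-0.02,"yaw":0},{"jaw":0.05,"dx":0,"dy":0,"dz":-0.04,"yaw":0},{"jaw":0.05,"dx":0,"dy":0,"dz":0,"yaw":0}])

```text
t: 12.75
tool_pos: [0.6134, 0.0026, 0.3459]
orientation: [3.14, -0.06, 0.014]
force: [-0.1, 0.7, -0.4]
opening: 0.0502
gripper_force: 0.0
```

Run:
```python
from h import *
w=read_camera("wrist");cv2.imwrite("pics/w4.png",w[:,:,::-1])
im=read_camera("side");cv2.imwrite("pics/s4.png",im[:,:,::-1])
plan((.40,-.2095,.30),0,6)
```

```text
t 12.85 pos [0.6121 0.0027 0.3413] yaw -0.0383 f [-1.7 -0.4 -0.4] open 0.0501 dist/row 0.0505
{"dx": -0.034, "dy": 0.0367, "dz": 0.0069, "yaw": -0.0064}
{"dx": -0.0342, "dy": 0.0365, "dz": 0.0069, "yaw": -0.0064}
{"dx": -0.0344, "dy": 0.0363, "dz": 0.0069, "yaw": -0.0064}
{"dx": -0.0347, "dy": 0.036, "dz": 0.0069, "yaw": -0.0064}
{"dx": -0.0349, "dy": 0.0358, "dz": 0.0069, "yaw": -0.0064}
{"dx": -0.0351, "dy": 0.0356, "dz": 0.0069, "yaw": -0.0064}
```

Call:
carry_out(moves=[{"jaw":0.088,"dx":-0.034,"dy":0.037,"dz":0,"yaw":-0.003},{"jaw":0.088,"dx":-0.034,"dy":0.0365,"dz":0.005,"yaw":-0.003},{"jaw":0.088,"dx":-0.0345,"dy":0.0365,"dz":0.02,"yaw":0},{"jaw":0.088,"dx":-0.0345,"dy":0.036,"dz":0.025,"yaw":0},{"jaw":0.088,"dx":-0.035,"dy":0.036,"dz":0.025,"yaw":0},{"jaw":0.088,"dx":-0.03,"dy":0.035,"dz":0.02,"yaw":0},{"jaw":0.088,"dx":0,"dy":0,"dz":0,"yaw":0},{"jaw":0.088,"dx":0,"dy":0,"dz":0,"yaw":0}])

```text
t: 13.85
tool_pos: [0.4025, -0.2071, 0.2445]
orientation: [-3.141, 0.052, 0.0]
force: [0.3, -0.1, 0.3]
opening: 0.0881
gripper_force: 0.0
```

Run:
```python
from h import *
np.set_printoptions(linewidth=200,precision=4,suppress=True)
m=camera_model("wrist")
w=read_camera("wrist");cv2.imwrite("pics/w5.png",w[:,:,::-1])
plan((.4325,-.209,.2),-.03,4)
for p in((.4776,-.2099,.118),(.4284,-.1835,.1),(.4276,-.2339,.1),(.4768,-.185,.1),(.476,-.2382,.1)):print(np.round(proj(m,p)))
t=read_camera("top");r=t.astype(int);M=((r[...,0]>120)&(r[...,1]<60))
ys,xs=np.nonzero(M[290:360,360:430]);T=camera_model("top")
for f in(np.min,np.max):print(f(xs)+360,f(ys)+290)
print(plane(T,xs.min()+360,ys.min()+290,.1),plane(T,xs.max()+360,ys.max()+290,.1))
s=read_camera("side");cv2.imwrite("pics/s5.png",s[:,:,::-1])
a=cv2.resize(w[:,:,::-1],(533,400));b=cv2.resize(s[150:310,240:346,::-1],(265,400),interpolation=cv2.INTER_CUBIC)
cv2.imwrite("pics/c5.png",np.hstack([a,b]))
g=cv2.cvtColor(w,cv2.COLOR_RGB2HSV)
```

```text
t 13.9 pos [ 0.403  -0.2069  0.245 ] yaw -0.0318 f [-0.1 -0.3  0.3] open 0.0881 dist/row 0.0135
{"dx": 0.0074, "dy": 0.0003, "dz": 0.0112, "yaw": -0.0005}
{"dx": 0.0074, "dy": 0.0003, "dz": 0.0112, "yaw": -0.0005}
{"dx": 0.0074, "dy": 0.0003, "dz": 0.0112, "yaw": -0.0005}
{"dx": 0.0074, "dy": 0.0003, "dz": 0.0112, "yaw": -0.0005}
[326. 152.]
[300. 208.]
[354. 207.]
[299. 154.]
[358. 153.]Traceback (most recent call last):
  File "<stdin>", line 9, in <module>
    return _wrapreduction(a, np.minimum, 'min', axis, None, out,
                          keepdims=keepdims, initial=initial, where=where)
    return ufunc.reduce(obj, axis, dtype, out, **passkwargs)
           ~~~~~~~~~~~~^^^^^^^^^^^^^^^^^^^^^^^^^^^^^^^^^^^^^
ValueError: zero-size array to reduction operation minimum which has no identity
```

Run:
```python
from h import *
w=cv2.imread("pics/w5.png").astype(int);d=w[...,1]-w[...,2]  # g-r : bench greenish
g=w.sum(2)//3
for v in range(126,250,4): print(v,"".join("#" if d[v,u]<4 and g[v,u]>60 else ("o" if g[v,u]<60 else ".") for u in range(280,384)))
t=cv2.imread("pics/top0.png").astype(int);M=((t[...,2]>120)&(t[...,1]<60));ys,xs=np.nonzero(M[290:360,360:430]);T=camera_model("top")
print(plane(T,xs.min()+360,ys.min()+290,.08),plane(T,xs.max()+360,ys.max()+290,.1))
```

```text
126 ...........................####.#########################################.#...................#...#.....
130 ...........................#######################################oo######.....#........##....#.#.......
134 ...........................##.oo##################################oo####......#..#...#....#.............
138 ...........................###oo##################################oooo###...........#...#...............
142 ............................#ooo##################################ooo####.............#.......##........
146 ..................###########oooo#################################oooo##oooo#######......#..#.#.........
150 ..................##ooo.oooooooo##.#.#oo##############################oooooooooooo#......#.#......#.....
154 ..................#.oooooooooooooooooooooooooooooooooooooooooooooooooooooooooooooo...##.#..........##...
158 ...................#####oo####ooo#################################ooo###.ooo#######.....................
162 ...................#####o#..##ooo#################################ooo.###ooo.#####....#.........##......
166 ......
[... 1654 characters left out ...]
.....#...#..#.....#......#....#.#....#.........................................
230 ............................##..#.....#.................#......#...#....................................
234 ..........................#.#.....#...###o###..............#............#...............................
238 ...................................##oooooooooo##.....#........#...##.......#.....#.....................
242 ...............................##oooooooooooooooooo##..#..#.........................#...#...............
246 ................##.#.#.#..#.ooooooooooooooooooooooooooo#.#........#...#.............#...................
[ 0.37308763 -0.17358466  0.08      ] [ 0.28660836 -0.25504396  0.1       ]
```

The wrist mask of the grey tub shows cheek outsides at columns 300 and 361 and fronts at row 207. It is parallel to the tool and centred at y ≈ -0.2105, x as estimated. The red look-alike lies at x < 0.373, clear of the fingers. Going down onto the cheeks.

Call:
carry_out(moves=[{"jaw":0.088,"dx":0.015,"dy":0.0015,"dz":0.01,"yaw":0},{"jaw":0.088,"dx":0.0147,"dy":0.0012,"dz":0.02,"yaw":0},{"jaw":0.088,"dx":0,"dy":0,"dz":0.035,"yaw":0},{"jaw":0.088,"dx":0,"dy":0,"dz":0.035,"yaw":0},{"jaw":0.088,"dx":0,"dy":0,"dz":0.035,"yaw":0},{"jaw":0.088,"dx":0,"dy":0,"dz":0.03,"yaw":0},{"jaw":0.088,"dx":0,"dy":0,"dz":0.023,"yaw":0},{"jaw":0.088,"dx":0,"dy":0,"dz":0,"yaw":0}])

```text
t: 14.95
tool_pos: [0.4314, -0.2093, 0.0551]
orientation: [-3.139, 0.048, 0.005]
force: [-1.0, 0.9, 0.5]
opening: 0.088
gripper_force: 0.0
```

Run:
```python
from h import *
plan((.4326,-.2105,.057),-.03,1)
w=read_camera("wrist");cv2.imwrite("pics/w6.png",w[:,:,::-1]);w=w[:,:,::-1].astype(int)
d=w[...,1]-w[...,2];g=w.sum(2)//3
for v in range(60,300,8): print(v,"".join("#" if d[v,u]<4 and g[v,u]>60 else ("o" if g[v,u]<60 else ".") for u in range(200,460,3)))
```

```text
t 14.95 pos [ 0.4314 -0.2093  0.0551] yaw -0.0303 f [-1.   0.9  0.5] open 0.088 dist/row 0.0026
{"dx": 0.0012, "dy": 0.0012, "dz": -0.0019, "yaw": -0.0003}
60 ...................................................................#...................
68 ..........................................................................#......#.....
76 ......................................................................#................
84 .......................................................................#...............
92 .............................................................#...................#.....
100 ....................................................................#..#...............
108 ...................................................................#....#..............
116 ........................................................................#......#...#...
124 ......................................#.................................##..#..........
132 ............................................................#..........#.#.............
140 .........................
[... 1110 characters left out ...]
###############################.ooooo#.................#
244 ..................######oooo########################.##.####ooooo####.#.......#........
252 ...................####.ooo..##ooooooooooooooooooooooooo##..ooooo####..................
260 ...................#####ooo#.##ooooooooooooooooooooooooo##..oooo.####..................
268 ...................#####oooo.#############################..#ooo#####..................
276 ....................####oooo...........#....................oooo#####..................
284 .......######o......####oooo........#.......................oooo####...o######.........
292 ...########oooo.....####oooo.#...........#..................oooo####..oooo#########....
```

The cheeks lie between the fingers and nearly centred. Closing lightly.

Call:
carry_out(grip_force=6, moves=[{"jaw":0.088,"dx":0.001,"dy":0.0013,"dz":-0.0015,"yaw":0},{"jaw":0.06,"dx":0,"dy":0,"dz":0,"yaw":0},{"jaw":0.05,"dx":0,"dy":0,"dz":0,"yaw":0},{"jaw":0.04,"dx":0,"dy":0,"dz":0,"yaw":0},{"jaw":0.04,"dx":0,"dy":0,"dz":0,"yaw":0},{"jaw":0.04,"dx":0,"dy":0,"dz":0,"yaw":0}])

```text
t: 15.75
tool_pos: [0.433, -0.2123, 0.0582]
orientation: [-3.141, 0.051, 0.0]
force: [0.1, 0.7, 3.0]
opening: 0.056
gripper_force: 6.0
```

Call:
carry_out(grip_force=6, moves=[{"jaw":0.04,"dx":0,"dy":0,"dz":-0.004,"yaw":0},{"jaw":0.04,"dx":0,"dy":0,"dz":-0.006,"yaw":0},{"jaw":0.04,"dx":0,"dy":0,"dz":-0.008,"yaw":0},{"jaw":0.04,"dx":0,"dy":0,"dz":-0.01,"yaw":0},{"jaw":0.04,"dx":0,"dy":0,"dz":-0.01,"yaw":0},{"jaw":0.04,"dx":0,"dy":0,"dz":-0.01,"yaw":0},{"jaw":0.04,"dx":0,"dy":0,"dz":-0.01,"yaw":0},{"jaw":0.04,"dx":0,"dy":0,"dz":0,"yaw":0}])

```text
t: 16.75
tool_pos: [0.4337, -0.2128, 0.1173]
orientation: [3.14, -0.051, 0.003]
force: [0.2, -0.1, -2.5]
opening: 0.0563
gripper_force: 6.0
```

Run:
```python
from h import *
s=read_state();print(s["wrist_torque"],s["force"],s["opening"])
plan((.4326,-.2105,.057),-.03,1)
w=read_camera("wrist");cv2.imwrite("pics/w7.png",w[:,:,::-1]);w=w[:,:,::-1].astype(int)
d=w[...,1]-w[...,2];g=w.sum(2)//3
for v in range(60,300,8): print(v,"".join("#" if d[v,u]<4 and g[v,u]>60 else ("o" if g[v,u]<60 else ".") for u in range(200,460,3)))
```

```text
[0.03979136 0.0985366  0.01785754] [ 0.17319863 -0.12277342 -2.48143129] 0.05630989390351785
t 16.75 pos [ 0.4337 -0.2128  0.1173] yaw -0.0323 f [ 0.2 -0.1 -2.5] open 0.0563 dist/row 0.0604
{"dx": -0.0011, "dy": -0.0022, "dz": 0.0603, "yaw": -0.0023}
60 ##..#..#######.#.#.#####....................................................#.......#..
68 .......................................................................................
76 .......................................................................................
84 .......................................................................#.....#.#.##....
92 .......................................................................................
100 .......................................................................................
108 ...................................................................#...................
116 ......................................................................#..#.............
124 ................................................................#.....................#
132 ......................
[... 1205 characters left out ...]
oo###################oo.#..#ooo####.............#.......
244 ...................#####oo...##oo###################oo##..#oo#####.....................
252 ....................####oo#..##oo###################ooo#..ooo####..................#...
260 ....................####ooo..##oo###################oo##...oo####...............#......
268 ....................####ooo..##ooooooooooooooooooooooo##..ooo####......................
276 ....................####ooo..##ooooooooooooooooooooooo##..ooo####......................
284 ..................######ooo...........#.......#...........ooo######............#.......
292 ..............##########ooo..............................#ooo###########.#.............
```

The tub is held, about 0.23 kg, and nearly upright. It must hang tilted under the vertical hand so the hand clears the hook, so I'll ease the grip in steps until it pivots by its own weight.

Call:
carry_out(grip_force=4.5, moves=[{"jaw":0.04,"dx":0,"dy":0,"dz":0,"yaw":0},{"jaw":0.04,"dx":0,"dy":0,"dz":0,"yaw":0},{"jaw":0.04,"dx":0,"dy":0,"dz":0,"yaw":0}])

```text
t: 17.18
tool_pos: [0.4328, -0.2122, 0.1158]
orientation: [-3.141, 0.051, 0.001]
force: [-0.5, -0.9, -1.8]
opening: 0.0557
gripper_force: 4.5
```

```bash
cat >> h.py <<'E'
def asc(name,u0=200,u1=460,v0=60,v1=300,su=3,sv=8):
    s=read_state();print(s["t"],s["tool_pos"].round(4),s["wrist_torque"].round(4),s["force"].round(2),s["opening"].round(4))
    w=read_camera("wrist")[:,:,::-1];cv2.imwrite("pics/%s.png"%name,w);w=w.astype(int)
    d=w[...,1]-w[...,2];g=w.sum(2)//3
    for v in range(v0,v1,sv): print(v,"".join("#" if d[v,u]<4 and g[v,u]>60 else ("o" if g[v,u]<60 else ".") for u in range(u0,u1,su)))
E
python3 -c "
from h import *
asc('w8')"
```

```text
Traceback (most recent call last):
  File "h.py", line 31, in asc
    s=read_state();print(s["t"],s["tool_pos"].round(4),s["wrist_torque"].round(4),s["force"].round(2),s["opening"].round(4))
                                                                                                      ^^^^^^^^^^^^^^^^^^
AttributeError: 'float' object has no attribute 'round'
```

```bash
sed -i 's/,s\["opening"\].round(4))$/,round(s["opening"],4))/' h.py
python3 -c "
from h import *
asc('w8')"
```

```text
17.175 [ 0.4328 -0.2122  0.1158] [0.0537 0.0613 0.0362] [-0.51 -0.86 -1.82] 0.0557
60 ##.#########..##########...............................................................
68 .......................................................................................
76 .....................................................................#..........#......
84 ............................................................................#..#.......
92 .........................................................................#.......#.....
100 .......................................................................#...#...........
108 .....................................................................................#.
116 .......................................................................................
124 ...........................................................#...........................
132 .......................................................................................
140 ..............................................................#................#.......
148 ......
[... 1037 characters left out ...]
oo###################oo##ooooo###..........#............
244 ....................#####oo..##oo###################oo##o#ooo####......................
252 ....................####ooo..##oo###################oo##..ooo####......................
260 ....................####ooo..##oo###################oo##..ooo####.................#....
268 ....................####ooo..##oo###################oo##..ooo####.................#...#
276 ....................####ooo..##oo###################oo###.ooo####......................
284 .................#######ooo.###oo###################oo##..ooo######...........#........
292 ..............##########ooo#.###########################..ooo###########...............
```

Call:
carry_out(grip_force=4, moves=[{"jaw":0.04,"dx":0,"dy":0,"dz":0,"yaw":0},{"jaw":0.04,"dx":0,"dy":0,"dz":0,"yaw":0},{"jaw":0.04,"dx":0,"dy":0,"dz":0,"yaw":0},{"jaw":0.04,"dx":0,"dy":0,"dz":0,"yaw":0}])

```text
t: 17.73
tool_pos: [0.433, -0.2123, 0.1161]
orientation: [-3.141, 0.051, -0.0]
force: [-0.4, 0.6, -1.9]
opening: 0.0559
gripper_force: 4.0
```

```bash
cat >> h.py <<'E'
def pred(gx=45,gz=76,slip=0):
    """wrist rows of arch and rear rim against tilt, for a grip at tub (-gx,gz) mm"""
    m=camera_model("wrist");s=read_state();p=s["tool_pos"]
    for f in range(0,61,6):
        a=np.radians(f);o=[]
        for (x,z) in((gx,118-gz),(gx+35,50-gz),(gx+35,-gz),(gx-35,50-gz)):
            X=(x*np.cos(a)+z*np.sin(a))/1e3;Z=(z*np.cos(a)-x*np.sin(a))/1e3
            o.append(round(proj(m,(p[0]+X,p[1],p[2]+.019+Z))[1]))
        print(f,o)
E
python3 -c "
from h import *
asc('w9',260,440,140,260,4,4);pred()"
```

```text
17.725 [ 0.433  -0.2123  0.1161] [-0.0202  0.0649 -0.0409] [-0.42  0.63 -1.9 ] 0.0559
140 .............................................
144 .............................................
148 .................................#..........#
152 .............................................
156 ........#...............#.......#........#...
160 .........................#...................
164 .....#.#..#..................................
168 ...........#.................................
172 .......####################....#...#....#...#
176 .......###o######.##o######..................
180 .......#.ooooooooooooooooo#.#................
184 .......#oooooooooooooooooo#......#.#....#....
188 .......#oooooooooooooooooo#..................
192 .....#.#oooooooooooooooooo#...#..#...........
196 .......#oo##############oo#..................
200 .......#oo##############oo#..................
204 .###.########################.####...........
208 .#################################...........
212 ##################################....#......
216 ##############ooooo#o######.######...........
220 #.##o####o##############oo#oooo.##...........
224 .###ooo#oo##############oo#oooo###...........
228 .##oooo#oo##############oo#ooo####......#....
232 .##oooo#oo##############oo#oooo###...........
236 .##oooo#oo##############oo#oooo##............
240 .##oooo#oo##############oo#oooo###...........
244 ###ooo.#oo##############oo#o#oo###...........
248 ###oo#.#oo##############oo#..oo###...........
252 ###oo#.#oo##############oo#.#oo###...........
256 ###oo#.#oo##############oo#.#oo###...........
0 [242, 139, 143, 273]
6 [227, 146, 156, 277]
12 [213, 154, 170, 282]
18 [202, 163, 184, 286]
24 [194, 172, 197, 291]
30 [188, 182, 211, 296]
36 [183, 192, 225, 301]
42 [181, 203, 239, 306]
48 [181, 214, 253, 312]
54 [182, 225, 267, 317]
60 [184, 236, 281, 322]
```

Call:
carry_out(grip_force=3, moves=[{"jaw":0.04,"dx":0,"dy":0,"dz":0,"yaw":0},{"jaw":0.04,"dx":0,"dy":0,"dz":0,"yaw":0},{"jaw":0.04,"dx":0,"dy":0,"dz":0,"yaw":0},{"jaw":0.04,"dx":0,"dy":0,"dz":0,"yaw":0}])

```text
t: 18.27
tool_pos: [0.433, -0.2123, 0.1161]
orientation: [3.141, -0.051, -0.0]
force: [0.1, 0.7, -1.4]
opening: 0.056
gripper_force: 3.0
```

```bash
python3 -c "
from h import *
asc('w10',260,440,140,260,4,4)"
```

```text
18.275 [ 0.433  -0.2123  0.1161] [0.0228 0.0869 0.0023] [ 0.07  0.72 -1.43] 0.056
140 ........................#.......#............
144 .............................................
148 .................................#...........
152 .............................................
156 ...............#.............................
160 .............................................
164 .............................................
168 ......#..........................#......#....
172 .............................................
176 ...............................#.............
180 .........................#........#..........
184 .....................#..........#............
188 ........###################....#.............
192 .......##oooooo#.oooooooo##..................
196 .......####################..................
200 .....########################................
204 ..###############################............
208 .############oooooo...###########......#.....
212 .#########oooooooooooooooooo.####............
216 .###oo###o##############o##.o#.##......#.....
220 .#oooo#.#o##############o##.oooo#............
224 .###ooo##o##############o##ooo###............
228 .###ooo##o##############o##ooo###............
232 .###ooo##o##############o##ooo###..........#.
236 .###ooo##o##############o##ooo###............
240 .###ooo##o##############o##ooo###............
244 .###ooo##o##############o##ooo###............
248 .###ooo##o##############o##ooo###............
252 .###ooo##o##############o##ooo###............
256 .###ooo#oo##############o##ooo###............
```

It pivots, now at roughly 28°, but the grip slid a little, and the clearance between hand and hook would be only marginal. I'll set it down and take a fresh grip further forward on the cheeks.

Call:
carry_out(grip_force=3, moves=[{"jaw":0.04,"dx":0,"dy":0,"dz":0.012,"yaw":0},{"jaw":0.04,"dx":0,"dy":0,"dz":0.012,"yaw":0},{"jaw":0.04,"dx":-0.001,"dy":0,"dz":0.009,"yaw":0},{"jaw":0.04,"dx":-0.002,"dy":0,"dz":0.008,"yaw":0},{"jaw":0.04,"dx":-0.002,"dy":0,"dz":0.008,"yaw":0},{"jaw":0.04,"dx":0,"dy":0,"dz":0.007,"yaw":0},{"jaw":0.04,"dx":0,"dy":0,"dz":0,"yaw":0}])

```text
t: 19.2
tool_pos: [0.4275, -0.2119, 0.0592]
orientation: [-3.141, 0.051, 0.001]
force: [0.4, -0.5, -2.3]
opening: 0.056
gripper_force: 3.0
```

Call:
carry_out(moves=[{"jaw":0.088,"dx":0,"dy":0,"dz":0,"yaw":0},{"jaw":0.088,"dx":0,"dy":0,"dz":0,"yaw":0},{"jaw":0.088,"dx":0,"dy":0,"dz":0,"yaw":0},{"jaw":0.088,"dx":0,"dy":0,"dz":0,"yaw":0}])

```text
t: 19.7
tool_pos: [0.4281, -0.2122, 0.0603]
orientation: [3.141, -0.051, 0.0]
force: [0.1, 0.2, -0.2]
opening: 0.0871
gripper_force: 0.0
```

```bash
python3 -c "
from h import *
asc('w11',230,440,130,340,4,5);pred()
m=camera_model('wrist');p=read_state()['tool_pos']
for gx in(45,48,50):print(gx,[round(proj(m,(p[0]+x/1e3,p[1],z))[1]) for x,z in((gx,.118),(gx-50,.1),(gx+35,.05),(gx-35,.05))])"
```

```text
19.7 [ 0.4281 -0.2122  0.0603] [ 0.0058 -0.0112  0.0323] [ 0.13  0.23 -0.15] 0.0871
130 .................................#........#..........
135 ........................................#...#........
140 ......................................#......#.......
145 .....................................................
150 ..................................................#..
155 .................................#.....#.#....#......
160 .............................................#.......
165 ....#....#.......................#.......##.#........
170 ..............#..#............#......................
175 ...................................#...............##
180 .....#....#.........#..........#.......#.............
185 ...........................#...#..................#.#
190 ...................................##.......#........
195 ..............#.........................#............
200 ............#...........#.............#..#.#.........
205 ...........#..............###.#......................
210 .....................................................
215 ................oooooooooo
[... 1053 characters left out ...]
oooo#.....ooooo###
310 oooo.....oooo##oooooooooooooooooo##ooooo.....oooooo##
315 ooo.....ooooo.##ooooooooooooooooo#..oooo#.....oooooo#
320 ooo.....ooooo###ooooooooooooooooo###ooooo.....ooooooo
325 oo.....###ooo.##ooooooooooooooooo#.#oo###.#....oooooo
330 o#......ooooo..#oooooooooooooooo.##.ooooo#.....oooooo
335 o......##oooo..#ooooooooooooooooo##.oooo##......ooooo
0 [242, 139, 143, 273]
6 [227, 146, 156, 277]
12 [213, 154, 170, 282]
18 [202, 163, 184, 286]
24 [194, 172, 197, 291]
30 [188, 182, 211, 296]
36 [183, 192, 225, 301]
42 [181, 203, 239, 306]
48 [181, 214, 253, 312]
54 [182, 225, 267, 317]
60 [184, 236, 281, 322]
45 [240, 343, 139, 271]
48 [231, 337, 133, 266]
50 [225, 333, 129, 262]
```

The tub is not where I expected after the release. I'll raise the hand and look with all the cameras.

Call:
carry_out(moves=[{"jaw":0.088,"dx":0,"dy":0,"dz":-0.02,"yaw":0},{"jaw":0.088,"dx":0,"dy":0,"dz":-0.04,"yaw":0},{"jaw":0.088,"dx":0,"dy":0,"dz":-0.05,"yaw":0},{"jaw":0.088,"dx":0,"dy":0,"dz":-0.04,"yaw":0},{"jaw":0.088,"dx":0,"dy":0,"dz":0,"yaw":0},{"jaw":0.088,"dx":0,"dy":0,"dz":0,"yaw":0}])

```text
t: 20.5
tool_pos: [0.4278, -0.212, 0.2096]
orientation: [-3.141, 0.051, 0.001]
force: [0.4, 0.0, -0.1]
opening: 0.0877
gripper_force: 0.0
```

Run:
```python
from h import *
s=read_state();print(s["tool_pos"],s["force"])
w=read_camera("wrist");cv2.imwrite("pics/w12.png",w[:,:,::-1])
im=read_camera("side");cv2.imwrite("pics/s12.png",im[:,:,::-1])
a=cv2.resize(w[60:420,140:540,::-1],(440,396),interpolation=cv2.INTER_CUBIC)
b=cv2.resize(im[120:300,250:470,::-1],(484,396),interpolation=cv2.INTER_CUBIC)
c=np.hstack([a,b[:,:360]])
t=im[120:300,240:350,::-1]
cv2.imwrite("pics/c12.png",c)
```

```text
[ 0.42780469 -0.21202895  0.20956099] [ 0.36718284  0.01838533 -0.1126034 ]
```

View pics/c12.png

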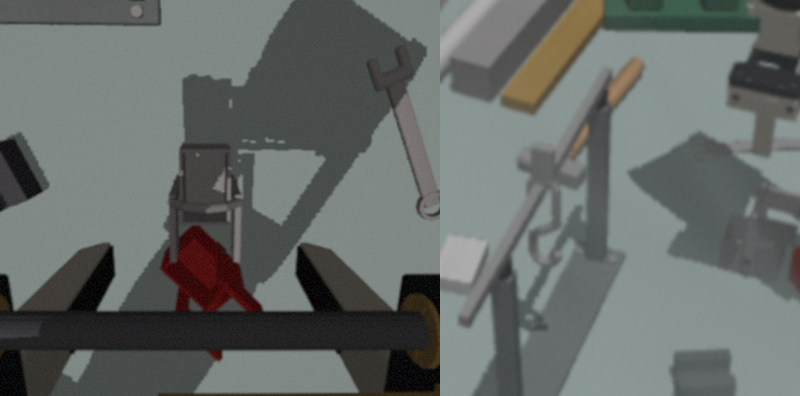

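The grey tub stands upright again, but nearer the red one; its arch is at about (326,248) in the wrist view. The side half shows the hook hanging straight in the rail. I'll measure where the tub is and whether the red one has shifted.

Run:
```python
from h import *
np.set_printoptions(precision=4,suppress=True)
m=camera_model("wrist");w=cv2.imread("pics/w12.png").astype(int)
print("arch",plane(m,326,248,.118),"rear rim",plane(m,326,192,.05))
d=w[...,1]-w[...,2];g=w.sum(2)//3;red=(w[...,2]>2*w[...,1])&(w[...,2]>60)
for v in range(180,345,4): print(v,"".join("R" if red[v,u] else ("#" if d[v,u]<4 and g[v,u]>60 else ("o" if g[v,u]<60 else ".")) for u in range(270,400,2)))
S=camera_model("side")
def rb(f):
    t=cv2.imread(f).astype(int);M=(t[...,2]>2*t[...,1])&(t[...,2]>70);M[:, :380]=0;M[:150]=0;M[300:]=0;M[:,480:]=0
    ys,xs=np.nonzero(M);return xs.min(),xs.max(),ys.min(),ys.max(),xs.mean(),ys.mean(),len(xs)
print(rb("pics/side0.png"),rb("pics/s12.png"))
```

```text
arch [ 0.4281 -0.2118  0.118 ] rear rim [ 0.4649 -0.2128  0.05  ]
180 ...................#...............#.##............#.............
184 ......................#..#........#.....#.#......#...............
188 .....................................#...........................
192 ..................ooooooooooooooooooooo#...#.....................
196 .................#.####o..###############........................
200 .................#oo#################oo##........................
204 .................#oo#################oo#.#.......................
208 .................#oo###########.#####oo##........................
212 .................#oo##################o##........................
216 .................##o##################o##........................
220 ...............#o#oo####################oo.......................
224 ..............#oo#oo#####################oo......................
228 ..............ooo#oo#####################oo....#.................
232 .............#ooo#oo#####################oo#.....................
236 ............#oooo#oo#################o###oo##.....
[... 1464 characters left out ...]
oo#..................
324 ..............##ooRRRooooooooooooooRRRRRRRoooooo#................
328 ......#.#......#ooooRRRooooooooooRRRRooRRRRRoooooo#..............
332 ...#..#..#..#..ooooooo#RRoooooooRRRRoRRo##RRRRooooo#.............
336 ..............#ooooooo..#RRoooRRRRRRR###...#RRRRooooo#...........
340 ...........##.#ooooooo#..##RRRRRRRo##........#RRRRoooo#..........
344 ooooooooooooooooooooooooooooooooooooooooooooooooooooooooooooooooo
(np.int64(412), np.int64(452), np.int64(210), np.int64(251), np.float64(431.08464849354374), np.float64(231.98708751793401), 697) (np.int64(414), np.int64(449), np.int64(212), np.int64(249), np.float64(430.31851851851854), np.float64(234.3074074074074), 270)
```

The tub stands 50 mm further -x, with its arch at (0.428, -0.212). The red one is unmoved, with the same bounds in the side view within 2 px and x < 0.373. I'll grip the cheek fronts firmly with the fingers at x ≥ 0.3745, lift, then let the tub tilt in free space.

Call:
carry_out(moves=[{"jaw":0.088,"dx":-0.0235,"dy":0,"dz":0,"yaw":0},{"jaw":0.088,"dx":-0.0235,"dy":0,"dz":0.01,"yaw":0},{"jaw":0.088,"dx":0,"dy":0,"dz":0.03,"yaw":0},{"jaw":0.088,"dx":0,"dy":0,"dz":0.04,"yaw":0},{"jaw":0.088,"dx":0,"dy":0,"dz":0.04,"yaw":0},{"jaw":0.088,"dx":0,"dy":0,"dz":0.0325,"yaw":0},{"jaw":0.088,"dx":0,"dy":0,"dz":0,"yaw":0},{"jaw":0.088,"dx":0,"dy":0,"dz":0,"yaw":0}])

```text
t: 21.6
tool_pos: [0.3811, -0.2107, 0.0582]
orientation: [-3.141, 0.051, 0.0]
force: [0.3, 0.0, 0.3]
opening: 0.0876
gripper_force: 0.0
```

```bash
python3 -c "
from h import *
asc('w13',210,450,120,340,4,6)
m=camera_model('wrist');p=read_state()['tool_pos']
for gx in(44,47,50):print(gx,[round(proj(m,(p[0]+x/1e3,p[1],z))[1]) for x,z in((gx,.118),(gx-50,.1),(gx+35,.05),(gx-35,.05))])"
```

```text
21.6 [ 0.3811 -0.2107  0.0582] [ 0.023   0.0478 -0.0191] [0.31 0.01 0.34] 0.0876
120 ......................................#.....................
126 .........................................#..................
132 ..............................#...........#.............#...
138 ..................#######################...................
144 ..................##oo#o##########ooooo##...................
150 ..................##o################oo##..................#
156 ..................##oo###############oo##.....#.............
162 ..................##o################oo##.....#.............
168 ..........#.......##oo###############oo##................#..
174 ..................##oo###############oo##...................
180 ................#.##oo###############oo##.....#........#....
186 ..................##oo###############oo##............#......
192 ..............#..o##oo###############oo##o.....#............
198 ..............#ooo##oo###############oo##ooo................
204 .............ooooo##oo###############oo#oooooo..............
210 ...........###oooo##oo###############oo#
[... 757 characters left out ...]
#..#ooooooooo#..........ooo###....###......
288 .######oo...###ooo.ooooooooooooo.........ooo###....o#######.
294 ######ooo...###ooooooooooooooooooo#..#...ooo###...ooo#######
300 #####oooo...###ooooooooooooooooooooo.....ooo###...oooo######
306 ####ooooo...###oooooooooooooooooooooo#...ooo###...oooooo####
312 ###oooooo...###ooooooooooooo##oooooooo#..oo.###...oooooo####
318 ##oooooo....###ooooooooooooooo##oooooooo.oo###.....oooooo.##
324 ooooooo.....###oooooooooooooooo##oooooooo#o####.....oooooo##
330 oooooo..#...###oooooooooooooooooo#ooooooooo####.....#ooooooo
336 ooooo......oo##oooooooooooooooooooooooooooo###.......ooooooo
44 [243, 347, 141, 274]
47 [235, 341, 135, 268]
50 [226, 334, 129, 263]
```

Call:
carry_out(grip_force=25, moves=[{"jaw":0.07,"dx":-0.0005,"dy":0,"dz":0.003,"yaw":0},{"jaw":0.055,"dx":0,"dy":0,"dz":0,"yaw":0},{"jaw":0.04,"dx":0,"dy":0,"dz":0,"yaw":0},{"jaw":0.04,"dx":0,"dy":0,"dz":0,"yaw":0},{"jaw":0.04,"dx":0,"dy":0,"dz":0,"yaw":0}])

```text
t: 22.28
tool_pos: [0.3806, -0.2107, 0.0549]
orientation: [3.141, -0.05, 0.0]
force: [-0.8, 0.3, 2.3]
opening: 0.0559
gripper_force: 25.0
```

Call:
carry_out(grip_force=25, moves=[{"jaw":0.04,"dx":0,"dy":0,"dz":-0.01,"yaw":0},{"jaw":0.04,"dx":0,"dy":0,"dz":-0.02,"yaw":0},{"jaw":0.04,"dx":0.01,"dy":0,"dz":-0.025,"yaw":0},{"jaw":0.04,"dx":0.02,"dy":0,"dz":-0.025,"yaw":0},{"jaw":0.04,"dx":0.02,"dy":0,"dz":-0.025,"yaw":0},{"jaw":0.04,"dx":0.01,"dy":0,"dz":-0.015,"yaw":0},{"jaw":0.04,"dx":0,"dy":0,"dz":0,"yaw":0}])

```text
t: 23.15
tool_pos: [0.4415, -0.2129, 0.1761]
orientation: [3.14, -0.05, 0.003]
force: [-0.6, -0.0, -2.3]
opening: 0.056
gripper_force: 25.0
```

Call:
carry_out(grip_force=4, moves=[{"jaw":0.04,"dx":0,"dy":0,"dz":0,"yaw":0},{"jaw":0.04,"dx":0,"dy":0,"dz":0,"yaw":0},{"jaw":0.04,"dx":0,"dy":0,"dz":0,"yaw":0},{"jaw":0.04,"dx":0,"dy":0,"dz":0,"yaw":0}])

```text
t: 23.65
tool_pos: [0.4402, -0.2125, 0.1744]
orientation: [-3.141, 0.051, 0.001]
force: [-0.1, -0.0, -2.3]
opening: 0.0562
gripper_force: 4.0
```

```bash
python3 -c "
from h import *
asc('w14',260,400,120,280,4,4)"
```

```text
23.65 [ 0.4402 -0.2125  0.1744] [0.0342 0.0425 0.0419] [-0.06 -0.   -2.31] 0.0562
120 ...................................
124 ...................................
128 .................................#.
132 ...................................
136 ...................................
140 ..................................#
144 ................#............#.....
148 ...................................
152 ............#......................
156 ...................................
160 .......................#...........
164 ...........#........#..#...........
168 ...................................
172 ...............#...................
176 ................#..................
180 ...........#....##..#..............
184 ...........############............
188 ........##################.........
192 .......#####################.......
196 ......#########oo..o#########......
200 ....#########.......##.o########...
204 ..#######.#...........#..o######...
208 ..####o####################o####...
212 ..###o..#oooo.o#oo.oooooo#..o###...
216 ..##oo..#ooooooooooooo..o##.oo##...
220 ..###o..#o..ooo##oooo.ooo#..o###...
224 ..###o..#o.ooo.ooo.oo#ooo##.o###...
228 ..###o..#oooooooooooooooo#.ooo##...
232 ..##ooo.#oooooooo#.oooooo#.ooo##...
236 ..##ooo.#ooooo#ooooo###oo#.ooo###..
240 ..##ooo.#ooooooooooo.#ooo##ooo##...
244 ..##ooo##oo#############o#oooo##...
248 .###oooo#oo#############o#oooo###..
252 .###oooo#oo#############o##ooo###..
256 .###ooo##o.#############o#.ooo###..
260 .###ooo##o##############o##ooo###..
264 .###ooo##o##############oo#ooo###..
268 .###ooo##o##############o###oo###..
272 .###ooo##o##############oo#ooo###..
276 .###oo###o##############o.##oo###..
```

The tub now hangs tilted about 45°. I'll lock the grip and compute where the arch sits relative to the tool.

Call:
carry_out(grip_force=25, moves=[{"jaw":0.04,"dx":0,"dy":0,"dz":0,"yaw":0},{"jaw":0.04,"dx":0,"dy":0,"dz":0,"yaw":0}])

```text
t: 23.95
tool_pos: [0.4405, -0.2126, 0.1747]
orientation: [3.141, -0.051, 0.0]
force: [-0.1, 0.5, -2.9]
opening: 0.0561
gripper_force: 25.0
```

Run:
```python
from h import *
pred(46.7,74)
m=camera_model("wrist");w=read_camera("wrist")[:,:,::-1];cv2.imwrite("pics/w15.png",w);g=w.astype(int).sum(2)//3
s=read_state();p=s["tool_pos"];print(p,s["wrist_torque"],s["force"])
print("col332",list(g[176:204,332]));print("rim col 330",list(g[200:250:2,330]))
print("row 186",[u for u in range(290,375) if abs(g[186,u]-g[186,288])>12])
for z in(.0,.01,.02,.03,.04):print(z,(plane(m,332,188.5,p[2]+z)-p).round(4))
# hook in side view: mask of hook below bar
S=camera_model("side")
for q in((.611,.0025,.163-.0035),(.611,.0025,.263),(.598,.0025,.22),(.598,.0025,.1755)):print("side px",np.round(proj(S,q),1))
s12=cv2.imread("pics/s12.png",0)
for v in range(176,246,3):print(v," ".join("%3d"%x for x in s12[v,285:318]))
```

```text
0 [239, 135, 140, 271]
6 [222, 142, 153, 275]
12 [208, 150, 167, 279]
18 [197, 159, 181, 283]
24 [188, 168, 194, 288]
30 [181, 178, 208, 293]
36 [177, 188, 222, 297]
42 [175, 199, 236, 302]
48 [175, 210, 249, 307]
54 [176, 221, 263, 313]
60 [178, 232, 278, 318]
[ 0.44050433 -0.21257221  0.17466628] [ 0.0507388   0.04378466 -0.04257336] [ 0.05247164  0.3953216  -2.24435561]
col332 [np.int64(80), np.int64(85), np.int64(84), np.int64(84), np.int64(83), np.int64(67), np.int64(66), np.int64(67), np.int64(72), np.int64(69), np.int64(73), np.int64(74), np.int64(71), np.int64(74), np.int64(73), np.int64(73), np.int64(70), np.int64(66), np.int64(62), np.int64(64), np.int64(59), np.int64(57), np.int64(70), np.int64(84), np.int64(83), np.int64(83), np.int64(85), np.int64(78)]
rim col 330 [np.int64(84), np.int64(84), np.int64(86), np.int64(77), np.int64(74), np.int64(61), np.int64(57), np.int64(60), np.int64(58), np.int64(57), np.int64(55), np.int64(61), np.int64(56), np.int64(59), np.int64(52), np.int64(61), np.int64(58), np.int64(60), np.int64(60), np.int64(57), np.int64(62), np.int64(66), np.
[... 3263 characters left out ...]
  87  83  83  82  82
233 143 146 145 145 138 112  92  93  97 114 134 145 146 146 140 124 106 101 101 107 125 140 144 145 143 131 120 118 117 107  92  83  82
236 147 147 146 146 145 138 119 106 108 114 126 134 139 135 114  98  96 108 116 116 126 140 142 139 125 112 105 103 103 102  98  89  84
239 144 147 145 146 147 147 144 137 129 120 115 118 119 116 111 100  93  94 109 127 140 140 129 116 106 105 104 105 105 105 104 104 102
242 141 146 145 146 146 146 145 146 146 141 122 100  93  92  99 121 138 141 145 144 139 121 108 104 104 104 104 104 104 106 105 105 106
245 130 144 146 146 146 146 146 141 126 114 100  92  91 101 131 142 146 146 138 120 107 103 103 102 103 104 105 105 106 104 104 106 106
```

The hook hangs straight: its side-view pixels match prediction, with the long leg at column 302, the curl bottom at (297,238) and the tip at (303,234). The arch is about 58 mm ahead of and 19 mm above the TCP. I'll carry the tub to a waiting position in front of the hook.

Call:
carry_out(moves=[{"jaw":0.04,"dx":0.003,"dy":-0.015,"dz":0,"yaw":0},{"jaw":0.04,"dx":0.007,"dy":-0.03,"dz":0,"yaw":0},{"jaw":0.04,"dx":0.008,"dy":-0.034,"dz":0.001,"yaw":0},{"jaw":0.04,"dx":0.008,"dy":-0.034,"dz":0.002,"yaw":0},{"jaw":0.04,"dx":0.008,"dy":-0.034,"dz":0.002,"yaw":0},{"jaw":0.04,"dx":0.008,"dy":-0.034,"dz":0.001,"yaw":0},{"jaw":0.04,"dx":0.007,"dy":-0.025,"dz":0.001,"yaw":0.006},{"jaw":0.04,"dx":0.0035,"dy":-0.0135,"dz":0,"yaw":0}])

```text
t: 25.0
tool_pos: [0.5001, 0.0071, 0.1676]
orientation: [-3.141, 0.057, 0.0]
force: [-0.2, 0.4, -2.2]
opening: 0.0558
gripper_force: 25.0
```

Call:
carry_out(moves=[{"jaw":0.04,"dx":0,"dy":0,"dz":0,"yaw":0},{"jaw":0.04,"dx":0,"dy":0,"dz":0,"yaw":0}])

```text
t: 25.25
tool_pos: [0.4999, 0.0045, 0.1676]
orientation: [3.141, -0.06, -0.0]
force: [-1.1, -0.5, -1.9]
opening: 0.0552
gripper_force: 25.0
```

Run:
```python
from h import *
asc("w16",230,440,60,280,3,5)
plan((.55,.005,.167),-.038,4)
m=camera_model("wrist")
for q in((.611,.0028,.311),(.611,.0028,.263),(.598,.0028,.22),(.611,.0028,.163),(.598,.0028,.1755)):print(np.round(proj(m,q),1))
im=read_camera("side");cv2.imwrite("pics/s16.png",im[:,:,::-1]);g=im.astype(int).sum(2)//3
S=camera_model("side");p=read_state()["tool_pos"]
print("arch exp side",proj(S,(p[0]+.058,p[1]-.003,p[2]+.019)),"strap top +y",proj(S,(p[0]+.046,p[1]+.024,p[2]+.01)))
for v in range(214,256,2):print(v," ".join("%3d"%x for x in g[v,286:340:2]))
```

```text
25.25 [0.4999 0.0045 0.1676] [ 0.0741 -0.0289  0.0363] [-1.06 -0.5  -1.85] 0.0552
60 ........................###ooooooo#...................................
65 ........................####oooooo#...................................
70 .........................#####oooo#...............#...................
75 ....#...#..##............#o###oooo#........#.........#................
80 .##.#.#########.####...######.oooo####.#########.##o##.##ooooo#oooooo#
85 #o######o#.#.#.#####.#..#####ooooo#.######.##.#.#.###.#.###o##o#.##.o.
90 ##.o.#####.#.##.#.##.##.##.#######.##.#.###.###.######.#.#o..#.#oo#ooo
95 ######.#.##...####.##.###.############.###..#############..#.o#.#oo#.o
100 ####.##.#####.#.###.#.####.########....##.#.###..####.####oo##.#oo#ooo
105 .#..#..#.###..#####.#.#################.###############.#o.#..##o##..o
110 #####.####.#.##.#..#######...##...#########..######.###oo.#oo#.o###o.#
115 ###.##.#######..###.##########....##.###.###.#.######o##...o#o.#o.o##o
120 .##.########.###..#####..##############....#..##.###.#..#o.##o#oo##ooo
125 #.#######.########.#.#....#.##.###.##.#.#..#.##
[... 4486 characters left out ...]
  97  95  98  98  95  97  97
244 147 149 149 147 136  93  99 117  94  83  72  71  72  71  73  71  78  89  89  90  95  95  97  97  97  97  98
246 148 150 149 143  98  90  94 100  89  76  68  69  69  72  73  71  73  84  84  80  84  87  90  92  95  97  97
248 147 150 149 123  92  91  91  89  84  72  68  70  70  71  72  73  72  79  83  82  82  82  83  84  85  93  96
250 142 149 140 101  90 107  91  88  76  71  69  69  70  69  72  70  70  75  81  81  83  84  83  85  83  90  95
252 141 147 114  91  90  92  92  85  71  68  70  68  69  70  71  73  71  72  76  81  82  83  82  83  82  95  94
254 141 142  95  90  90  92  89  77  69  70  70  69  70  69  71  71  70  72  74  78  82  82  83  82  84  95  96
```

The arch is centred at column 327.5, about 1.5 mm off the hook laterally, which is fine. Advancing under the slant in steps, watching the force.

Call:
carry_out(moves=[{"jaw":0.04,"dx":0.008,"dy":-0.0005,"dz":0,"yaw":0},{"jaw":0.04,"dx":0.01,"dy":-0.0005,"dz":0,"yaw":0},{"jaw":0.04,"dx":0.008,"dy":0,"dz":0,"yaw":0},{"jaw":0.04,"dx":0.004,"dy":0,"dz":0,"yaw":0},{"jaw":0.04,"dx":0.003,"dy":0,"dz":0,"yaw":0},{"jaw":0.04,"dx":0,"dy":0,"dz":0,"yaw":0}])

```text
t: 26.1
tool_pos: [0.5331, 0.0049, 0.1675]
orientation: [-3.141, 0.06, 0.0]
force: [-1.4, -0.4, -1.9]
opening: 0.0558
gripper_force: 25.0
```

Call:
carry_out(moves=[{"jaw":0.04,"dx":0.003,"dy":0,"dz":0,"yaw":0},{"jaw":0.04,"dx":0.003,"dy":0,"dz":0,"yaw":0},{"jaw":0.04,"dx":0,"dy":0,"dz":0,"yaw":0}])

```text
t: 26.48
tool_pos: [0.5393, 0.0046, 0.1677]
orientation: [-3.141, 0.06, -0.0]
force: [-0.3, -0.3, -2.6]
opening: 0.0553
gripper_force: 25.0
```

Call:
carry_out(moves=[{"jaw":0.04,"dx":0.003,"dy":0,"dz":0,"yaw":0},{"jaw":0.04,"dx":0.003,"dy":0,"dz":0,"yaw":0},{"jaw":0.04,"dx":0,"dy":0,"dz":0,"yaw":0}])

```text
t: 26.85
tool_pos: [0.5453, 0.0044, 0.1677]
orientation: [3.141, -0.06, 0.0]
force: [0.0, 0.1, -1.9]
opening: 0.0558
gripper_force: 25.0
```

Run:
```python
from h import *
s=read_state();print(s["tool_pos"],s["force"],s["wrist_torque"])
im=read_camera("side");cv2.imwrite("pics/s17.png",im[:,:,::-1]);g=im.astype(int).sum(2)//3
for v in range(198,250,2):print(v," ".join("%3d"%x for x in g[v,280:340:2]))
```

```text
[0.54532916 0.00436565 0.16765172] [ 0.0269239   0.08449846 -1.86044244] [-0.0008871  -0.07603471  0.0243016 ]
198 148 147 148 141 129 109  88  88  87  88  88  82  97 115 124 124 112 110 110 111 110 109 109 110 110 114 118 127 137 122
200 147 148 147 148 146 129  91  86  88  88  85  86  93  95  98 105 110 110 110 110 110 109 111 110 110 104 103 109 111  94
202 148 147 147 147 141 100  86  87  86  88  87  87  95  94  93  97 109 110 110 111 109 111 109 111 109  95  83  96  89  64
204 148 147 147 146 139  94 107  99  89  86  88  92 104 116 101 101 110 110 111 110 110 110 109 110 110 100  90  93  71  63
206 149 148 148 147 140 104 125 124 100  98 108  92 103 140 136 117 110 111 110 110 110 111 111 110 110 100  96  84  70 108
208 149 148 146 147 142 119 129 117  92 127 125  90 100 141 139 113 109 111 110 111 110 109 109 110 110 108  99  75  84 125
210 148 148 149 147 141 129 125  97 102 142 126  90  97 136 122  82  86  93 101 108 110 109 109 111 109 131 103  69  95 101
212 150 149 148 146 133 129 113  88 130 146 126  89  84  85  78  71  70  72  74  80  85  93 102 107 109 111  82  76  91  
[... 1534 characters left out ...]
  93  96  97  97  96  97  96  97  98  97 100 101  98  92 102  92  81  90  94  96
240  56  84 119  92  91  90  92  90  95  86  89  87  88  90  95  96  99  97  96  96  97  98  87  88 103  93  83  87  92  94
242  48  64  92  91  89  89  91  90  90  89  86  82  81  81  83  87  89  93  96  99  95  97  90  84 104  98  90  88  88  93
244  48  69  86  90  90  91  88  90  91  90  84  82  81  83  81  83  83  84  93  95  97  98  94  95 107 101 111  96  87  88
246  70  90  75  90  90  89  90  90  90  92  87  83  81  82  82  82  82  83  93  94  95  95  90  90  95 102 117 114  98  88
248  80  77  73  90  91  90  90  90  89  90  91  84  80  82  80  83  81  82  92  95  96  94  87  84  83  88 113 118 117 108
```

Call:
carry_out(moves=[{"jaw":0.04,"dx":0.003,"dy":0,"dz":0,"yaw":0},{"jaw":0.04,"dx":0.002,"dy":0,"dz":0,"yaw":0},{"jaw":0.04,"dx":0,"dy":0,"dz":0,"yaw":0},{"jaw":0.04,"dx":0,"dy":0,"dz":0,"yaw":0}])

```text
t: 27.4
tool_pos: [0.5501, 0.0042, 0.1676]
orientation: [-3.141, 0.06, 0.0]
force: [0.2, -0.5, -2.0]
opening: 0.0559
gripper_force: 25.0
```

Call:
carry_out(moves=[{"jaw":0.04,"dx":0,"dy":0,"dz":0.003,"yaw":0},{"jaw":0.04,"dx":0,"dy":0,"dz":0.003,"yaw":0},{"jaw":0.04,"dx":0,"dy":0,"dz":0.003,"yaw":0},{"jaw":0.04,"dx":0,"dy":0,"dz":0.003,"yaw":0},{"jaw":0.04,"dx":0,"dy":0,"dz":0,"yaw":0}])

```text
t: 28.02
tool_pos: [0.5498, 0.0043, 0.1552]
orientation: [-3.141, 0.06, 0.001]
force: [-0.4, 0.7, -1.7]
opening: 0.0558
gripper_force: 25.0
```

Call:
carry_out(moves=[{"jaw":0.04,"dx":0,"dy":0,"dz":0.002,"yaw":0},{"jaw":0.04,"dx":0,"dy":0,"dz":0.002,"yaw":0},{"jaw":0.04,"dx":0,"dy":0,"dz":0,"yaw":0}])

```text
t: 28.4
tool_pos: [0.55, 0.0042, 0.1514]
orientation: [-3.141, 0.06, 0.001]
force: [0.3, 0.9, -2.2]
opening: 0.0562
gripper_force: 25.0
```

Call:
carry_out(moves=[{"jaw":0.04,"dx":0,"dy":0,"dz":0.002,"yaw":0},{"jaw":0.04,"dx":0,"dy":0,"dz":0.002,"yaw":0},{"jaw":0.04,"dx":0,"dy":0,"dz":0,"yaw":0}])

```text
t: 28.78
tool_pos: [0.5499, 0.0042, 0.1473]
orientation: [-3.141, 0.06, 0.001]
force: [0.7, -0.2, -2.2]
opening: 0.0561
gripper_force: 25.0
```

Call:
carry_out(moves=[{"jaw":0.04,"dx":0,"dy":0,"dz":0.002,"yaw":0},{"jaw":0.04,"dx":0,"dy":0,"dz":0.001,"yaw":0},{"jaw":0.04,"dx":0,"dy":0,"dz":0,"yaw":0}])

```text
t: 29.15
tool_pos: [0.55, 0.0042, 0.1445]
orientation: [-3.141, 0.06, 0.0]
force: [-0.3, -0.5, -2.0]
opening: 0.056
gripper_force: 25.0
```

Call:
carry_out(moves=[{"jaw":0.04,"dx":0,"dy":0,"dz":0.001,"yaw":0},{"jaw":0.04,"dx":0,"dy":0,"dz":0.001,"yaw":0},{"jaw":0.04,"dx":0,"dy":0,"dz":0,"yaw":0}])

```text
t: 29.52
tool_pos: [0.55, 0.0042, 0.1425]
orientation: [-3.141, 0.06, 0.0]
force: [-0.1, 0.9, -1.6]
opening: 0.0555
gripper_force: 25.0
```

Call:
carry_out(moves=[{"jaw":0.04,"dx":0,"dy":0,"dz":0.001,"yaw":0},{"jaw":0.04,"dx":0,"dy":0,"dz":0.001,"yaw":0},{"jaw":0.04,"dx":0,"dy":0,"dz":0,"yaw":0}])

```text
t: 29.9
tool_pos: [0.5504, 0.0042, 0.1409]
orientation: [3.141, -0.06, 0.001]
force: [0.6, -0.5, 0.7]
opening: 0.0558
gripper_force: 25.0
```

Call:
carry_out(moves=[{"jaw":0.04,"dx":0,"dy":0,"dz":0.001,"yaw":0},{"jaw":0.04,"dx":0,"dy":0,"dz":0.001,"yaw":0},{"jaw":0.04,"dx":0,"dy":0,"dz":0,"yaw":0}])

```text
t: 30.28
tool_pos: [0.5505, 0.0042, 0.1391]
orientation: [3.141, -0.06, 0.002]
force: [0.5, -0.7, 3.7]
opening: 0.0562
gripper_force: 25.0
```

Run:
```python
from h import *
s=read_state();print(s["tool_pos"],s["force"],s["wrist_torque"])
m=camera_model("wrist");w=read_camera("wrist")[:,:,::-1];cv2.imwrite("pics/w18.png",w);g=w.astype(int).sum(2)//3
for q in((.611,.0028,.163),(.598,.0028,.1755),(.624,.0028,.17),(.611,.0028,.1515),(.598,.0028,.213),(.624,.0028,.191)):print(np.round(proj(m,q),1))
for v in range(100,212,4):print(v," ".join("%3d"%x for x in g[v,286:370:3]))
```

```text
[0.5505341  0.00415739 0.13911613] [ 0.45992887 -0.72588066  3.68606261] [ 0.03646883 -0.34386867 -0.00995196]
[323.1 184.2]
[324.1 220.2]
[321.6 152. ]
[323.3 182.1]
[323.3 244.6]
[320.7 151.3]
100 120 108 110 125 151 148 151 119 122 121 120 108 164 153 151 152 146 120 119 119 130 175 174 157 152 149 147 120
104 104 106 106 107 108 105 107 107 105 105 103 107 103 105 105 103 105 106 107 109 109 107 105 104 106 106 104 105
108 108 109 106 105 107 108 104 105 107 106 107 108 106 102 105 102 104 104 106 105 107 107 107 109 106 105 103 104
112 109 106 108 108 107 107 108 107 107 106 101 107 107 106 105 108 108 106 106 107 107 106 108 109 105 105 107 104
116 160 159 159 161 179 180 178 182 154 103 106  99 104 144 177 182 183 135 126 140 158 160 161 169 180 171 108 105
120 187 186 183 184 183 182 147  90  82  82  81  81  85  82  77  95 148 182 185 184 185 187 186 184 182 141 109 105
124 184 186 186 186 144  84  82  87  84  86  85  85  85  86  82  88  82  84 153 187 185 185 186 186 180 105 109 108
128 184 185 179 110  80  85  80  84  86  83  87  86  89  86  86  88  85  82  81 125 186 186 1
[... 1642 characters left out ...]
  70
188  83  88  89  91  92  92  92  99  98  99 103 104 101  97  97  92  91  88  91  85  85  79  78  75  80  77  68  64
192  77  87  86  90  90  94  90  90  96  99 102 103 102 101  92  93  91  87  86  87  83  81  74  83  92  88  86  79
196  81  83  85  88  90  92  91  90  93  92  99 101  98  94  93  91  90  90  87  86  81  81  73  83  93  88  86  84
200  81  83  83  88  89  89  92  92  90  96  96  95  94  96  94  95  93  88  87  86  79  79  72  76  81  81  84  82
204  79  86  83  88  88  90  93  93  92  94  94  96  96  95  93  94  92  90  90  85  80  83  76  66  70  69  68  66
208  81  84  89  88  90  90  88  95  91  92  95  94  96  95  93  93  89  88  89  84  83  80  75  73  81  83  84  82
```

The curl took the load at TCP z ≈ 0.1417, as expected, so the wire is in it. With a light grip I'll now lower the hand so the tub turns gently towards hanging upright.

Call:
carry_out(grip_force=3, moves=[{"jaw":0.04,"dx":0,"dy":0,"dz":-0.001,"yaw":0},{"jaw":0.04,"dx":0,"dy":0,"dz":0,"yaw":0},{"jaw":0.04,"dx":0,"dy":0,"dz":0.002,"yaw":0},{"jaw":0.04,"dx":0,"dy":0,"dz":0.002,"yaw":0},{"jaw":0.04,"dx":0,"dy":0,"dz":0.002,"yaw":0},{"jaw":0.04,"dx":0,"dy":0,"dz":0.002,"yaw":0},{"jaw":0.04,"dx":0,"dy":0,"dz":0,"yaw":0}])

```text
t: 31.2
tool_pos: [0.5499, 0.0042, 0.1314]
orientation: [-3.141, 0.06, 0.001]
force: [0.6, -0.3, -1.8]
opening: 0.0559
gripper_force: 3.0
```

Call:
carry_out(grip_force=3, moves=[{"jaw":0.04,"dx":0,"dy":0,"dz":0.002,"yaw":0},{"jaw":0.04,"dx":0,"dy":0,"dz":0.002,"yaw":0},{"jaw":0.04,"dx":0,"dy":0,"dz":0.002,"yaw":0},{"jaw":0.04,"dx":0,"dy":0,"dz":0.002,"yaw":0},{"jaw":0.04,"dx":0,"dy":0,"dz":0,"yaw":0}])

```text
t: 31.82
tool_pos: [0.55, 0.0042, 0.1234]
orientation: [-3.141, 0.06, 0.001]
force: [-0.1, -0.1, -1.7]
opening: 0.0562
gripper_force: 3.0
```

Run:
```python
from h import *
s=read_state();print(s["tool_pos"],s["force"],s["wrist_torque"],s["opening"])
asc("w19",240,440,100,300,4,5)
```

```text
[0.54995013 0.00421068 0.12339172] [-0.10049341 -0.07011702 -1.67720846] [ 0.00208632 -0.06366598 -0.05227777] 0.05615718905585144
31.825 [0.55   0.0042 0.1234] [ 0.0021 -0.0637 -0.0523] [-0.1  -0.07 -1.68] 0.0562
100 ...........################.......................
105 ..........###################.....................
110 .........#####################....................
115 ........######################....................
120 ........#######################...................
125 .......#########################............#.....
130 ...#...#########################..................
135 ####.###############################.#############
140 .###..############################################
145 ###.##############################################
150 ###.#############################.####.####.#.####
155 .##.###################################.####.#####
160 ##.##############################.#########.######
165 ###.##############################################
170 #.#.##############################.##.##.#########
175 ###################################.###.######.###
180 ##
[... 613 characters left out ...]
########################################
240 ############################################o#####
245 ############################################ooo###
250 ############################################oooo##
255 ############################################ooooo#
260 ############################################oooooo
265 ############################################oooooo
270 ############################################oooooo
275 ############################################oooooo
280 ############################################oooooo
285 ############################################oooooo
290 ###########################################ooooooo
295 ###########################################ooooooo
```

Call:
carry_out(grip_force=3, moves=[{"jaw":0.04,"dx":0,"dy":0,"dz":0.002,"yaw":0},{"jaw":0.04,"dx":0,"dy":0,"dz":0.002,"yaw":0},{"jaw":0.04,"dx":0,"dy":0,"dz":0.002,"yaw":0},{"jaw":0.04,"dx":0,"dy":0,"dz":0.002,"yaw":0},{"jaw":0.04,"dx":0,"dy":0,"dz":0,"yaw":0},{"jaw":0.04,"dx":0,"dy":0,"dz":0,"yaw":0}])

```text
t: 32.62
tool_pos: [0.55, 0.0042, 0.1156]
orientation: [-3.141, 0.06, 0.0]
force: [0.7, 0.4, 0.1]
opening: 0.0559
gripper_force: 3.0
```

Call:
carry_out(grip_force=3, moves=[{"jaw":0.04,"dx":0,"dy":0,"dz":0.002,"yaw":0},{"jaw":0.04,"dx":0,"dy":0,"dz":0.002,"yaw":0},{"jaw":0.04,"dx":0,"dy":0,"dz":0.002,"yaw":0},{"jaw":0.04,"dx":0,"dy":0,"dz":0,"yaw":0},{"jaw":0.04,"dx":0,"dy":0,"dz":0,"yaw":0}])

```text
t: 33.25
tool_pos: [0.5501, 0.0042, 0.1096]
orientation: [-3.141, 0.06, 0.0]
force: [0.5, -0.5, 0.2]
opening: 0.056
gripper_force: 3.0
```

Run:
```python
from h import *
s=read_state();print(s["tool_pos"],s["force"],s["wrist_torque"],s["opening"])
a=cv2.imread("pics/s12.png",0)
im=read_camera("side");cv2.imwrite("pics/s20.png",im[:,:,::-1]);g=im.astype(int).sum(2)//3
for v in range(184,262,3):print(v," ".join("%3d"%x for x in g[v,280:340:2]))
```

```text
[0.55005683 0.00422199 0.10959273] [ 0.53442557 -0.50613604  0.18741214] [ 0.05876582 -0.05430552 -0.02988994] 0.05604341573943019
184 146 147 147 148 147 137 132 138 141 143 144 140  94  79  79  82  81  84  84  84  85  83  82  83  83  82  82  81  80  79
187 147 147 147 143 131  98  91  92  92  92 111 118  83  79  81  81  82  83  84  84  83  84  84  83  83  83  82  82  80  79
190 146 146 145 131 132 102  86  87  87  87  87  88  80  85  80  83  85  83  84  85  85  86  84  84  84  83  82  82  81  78
193 147 147 134 106 114 102  87  89  88  87  84  86  75  81  88  85  84  87  87  85  86  84  86  85  85  84  82  82  81  80
196 147 148 140 102  90  87  87  87  87  87  83  82  78  71  78  86  89  93  95  92  89  87  87  85  87  85  85  84  86  85
199 148 148 148 147 143 128  89  87  87  88  85  82  90  77  69  73  81  91  97 106 112 111  99  91  90  89  86  82  77  70
202 150 149 148 148 144 110  88  87  87  88  87  86  92  77  65  69  75  76  74  75  78  82  80  78  75  72  69  67  63  59
205 149 148 149 147 142  96  86  86  83  83  91  91  99  91  67  64  67  76  81  78  77  76  76  76  
[... 1554 characters left out ...]
  62  59  60  61  61  62  61  63  64  66  64  63  67  67  67  69  68  69  90  95
247  83  87  73  88  90  90  87  57  50  55  57  67  61  60  62  59  61  61  64  62  66  65  65  68  66  66  64  79  95 102
250  76  71  73  88  91  92  95  99  83  72  62  56  53  54  56  59  59  61  72  66  63  71  67  67  68  78  70  89 102 140
253  76  74  73  87  90  90 107  97  83  74  93  94  93  88  79  70  61  56  55  56  61  62  65  65  76  72  87 101 104 135
256  77  77  70  86  91 102 102  92  93  93  96  96  96  97  96 100 102 102  91  85  78  69  71  94 105 116  97 135 143 145
259  75  76  71  86  99 103  86  75  74  81  82  85  89  92  94  95  96  97  98  96  94  81  99 105  95  92  95 130 145 145
```

The hand now carries nothing, so the tub hangs on the hook. Opening and letting it settle.

Call:
carry_out(moves=[{"jaw":0.06,"dx":0,"dy":0,"dz":0,"yaw":0},{"jaw":0.07,"dx":0,"dy":0,"dz":0,"yaw":0},{"jaw":0.09,"dx":0,"dy":0,"dz":0,"yaw":0},{"jaw":0.09,"dx":0,"dy":0,"dz":0,"yaw":0},{"jaw":0.09,"dx":0,"dy":0,"dz":0,"yaw":0},{"jaw":0.09,"dx":0,"dy":0,"dz":0,"yaw":0}])

```text
t: 34.05
tool_pos: [0.5501, 0.0042, 0.1097]
orientation: [-3.141, 0.06, -0.0]
force: [-0.3, -0.9, 0.1]
opening: 0.0901
gripper_force: 0.0
```

Run:
```python
from h import *
s=read_state();print(s["tool_pos"],s["force"],s["opening"])
w=read_camera("wrist")[:,:,::-1];cv2.imwrite("pics/w21.png",w);d=w.astype(int);g=d.sum(2)//3
for v in range(150,340,6):print(v," ".join("%3d"%x for x in g[v,230:430:6]))
im=read_camera("side");cv2.imwrite("pics/s21.png",im[:,:,::-1]);a=cv2.imread("pics/s20.png").astype(int)
df=np.abs(im[:,:,::-1].astype(int)-a).sum(2)>40;ys,xs=np.nonzero(df);print(len(xs),xs.min() if len(xs) else 0,xs.max() if len(xs) else 0,ys.min() if len(xs) else 0,ys.max() if len(xs) else 0)
```

```text
[0.55011965 0.00421136 0.10967282] [-0.28181056 -0.94684614  0.09024076] 0.09008574639214262
150  63  65 112 118 119 113  80  67  67 154  51  45  51  67  75  81  79  71  56  48  51  51  61  78  67  62  64  64  65  63  66  62  61  59
156  64 112 115 113 120 111  93  66  63 154  49  86  93  69  74  76  78  75  68  93  90  61  61  81  69  63  63  65  63  64  62  62  62  56
162 110 113 113 112 113 112  98  65  66 154  48  90  94  68  75  83  76  71  66  93  91  57  66  80  65  65  64  62  58  63  60  62  60  61
168 113 115 113 115 116 115 106  63  63 155  49  88  90  70  77  78  76  78  66  91  91  55  67  78  65  65  64  63  60  62  60  61  62  61
174 116 114 114 114 114 117 111  64  62 150  48  88  92  76  76  80  78  76  64  93  88  58  67  76  66  64  63  63  63  58  62  61  63  63
180 118 118 116 116 117 116 116  59  64  91  49  84  87  71  71  78  77  78  68  94  90  53  73  74  63  65  62  60  62  61  61  65  64  57
186 115 115 113 114 111 114 115  64  63  90  45  85  93  70  78  79  78  74  68  94  91  54  70  74  66  66  63  59  61  64  58  60  61  61
192 114 117 112 113 149 151
[... 2792 characters left out ...]
 163  80  80  50 164 167 163  58  53  56  54  55  55  55  56  54 163 163 165  95  54  71  83  89  95  93  79   8  10   6
318  13  24 164 163 162  87  83 101 163 162 163  51  56  58  60  56  51  57  55  56 165 162 116  93  84  72  81  91  93  92  94  10  15  13
324  14 151 164 162 161  82  80 163 166 160 159  59  52  55  59  60  58  54  58  52  97  66  94  95  92  73  79  88  91  93  93  87   9   8
330  34 164 166 163 164 163 160 160 165 166 134  52  55  56  59  57  58  59  58  57  33  28  88  92  91  93  91  93  95  96  93  93  30  10
336 157 163 165 163 165 164 166 164 163 163  81  54  54  55  58  59  56  58  56  57  45  27  44  92  92  93  91  95  93  94  95  97  87   6
441 286 350 185 298
```

Both fingers are clear of the cheeks. Retreating straight back, then checking that everything is still.

Call:
carry_out(moves=[{"jaw":0.09,"dx":-0.005,"dy":0,"dz":0,"yaw":0},{"jaw":0.09,"dx":-0.012,"dy":0,"dz":0,"yaw":0},{"jaw":0.09,"dx":-0.02,"dy":0,"dz":0,"yaw":0},{"jaw":0.09,"dx":-0.025,"dy":0,"dz":0,"yaw":0},{"jaw":0.09,"dx":-0.025,"dy":0,"dz":-0.01,"yaw":0},{"jaw":0.09,"dx":-0.025,"dy":0,"dz":-0.02,"yaw":0},{"jaw":0.09,"dx":0,"dy":0,"dz":-0.02,"yaw":0},{"jaw":0.09,"dx":0,"dy":0,"dz":0,"yaw":0}])

```text
t: 35.15
tool_pos: [0.4389, 0.0084, 0.1613]
orientation: [3.141, -0.06, 0.006]
force: [-0.6, 0.7, 0.3]
opening: 0.09
gripper_force: 0.0
```

Call:
carry_out(moves=[{"jaw":0.09,"dx":0,"dy":0,"dz":0,"yaw":0},{"jaw":0.09,"dx":0,"dy":0,"dz":0,"yaw":0},{"jaw":0.09,"dx":0,"dy":0,"dz":0,"yaw":0},{"jaw":0.09,"dx":0,"dy":0,"dz":0,"yaw":0},{"jaw":0.09,"dx":0,"dy":0,"dz":0,"yaw":0},{"jaw":0.09,"dx":0,"dy":0,"dz":0,"yaw":0},{"jaw":0.09,"dx":0,"dy":0,"dz":0,"yaw":0},{"jaw":0.09,"dx":0,"dy":0,"dz":0,"yaw":0}])

```text
t: 36.15
tool_pos: [0.4382, 0.0085, 0.1597]
orientation: [3.141, -0.06, 0.0]
force: [0.2, -0.2, 0.6]
opening: 0.0903
gripper_force: 0.0
```

Run:
```python
from h import *
s=read_state();print(s["t"],s["tool_pos"],s["force"])
fr=[read_camera("side").astype(int) for _ in range(8)]
cv2.imwrite("pics/s22.png",fr[-1][:,:,::-1].astype(np.uint8))
for f in fr[1:]: print("moved px",int((np.abs(f-fr[0])[150:320,260:360].sum(2)>40).sum()),end=" ")
S=camera_model("side")
# expected hanging: arch at curl
ax,ay,az=.611,.0028,.162
for n,q in(("curl",(0,0,0)),("strap+ top",(0,.0255,-.018)),("rim -x+y",(-.035,.023,-.068)),("rim +x+y",(.035,.023,-.068)),("bot -x+y",(-.035,.023,-.118)),("bot +x+y",(.035,.023,-.118)),("cheek front top",(-.05,.0255,-.018))):
    print(n,np.round(proj(S,(ax+q[0],ay+q[1],az+q[2])),1))
g=fr[-1].sum(2)//3
for v in range(200,304,3):print(v," ".join("%3d"%x for x in g[v,266:350:3]))
```

```text
36.15 [0.43821231 0.0084693  0.15967853] [ 0.2409769  -0.22343877  0.57321532]
moved px 84 moved px 252 moved px 401 moved px 487 moved px 489 moved px 451 moved px 325 curl [297.5 237.1]
strap+ top [294.  250.6]
rim -x+y [309.4 268.2]
rim +x+y [280.5 261.1]
bot -x+y [309.5 282.1]
bot +x+y [281.3 275.1]
cheek front top [315.5 255.7]
200 149 150 149 149 149 149 149 147 136  98  97  99  92  98 101 112  94  96  86  85 102 148 147 148 148 147 149 148
203 149 149 150 149 149 148 149 147 111 109 104 102 109 105  97  97 112 103  87  86 104 147 147 147 146 148 148 149
206 149 149 148 148 149 149 149 149 106 130 110 109 116 138 138 125 145 104  89  89 103 146 146 146 146 147 146 148
209 149 149 151 149 150 149 149 149 127 125  96 142  99 135 145 145 146 103  88  89 109 144 144 146 146 146 147 148
212 151 149 150 149 150 149 149 142 131  98 130 144  99 134 147 141 141  97  90  90 110 145 144 144 144 145 146 146
215 150 150 150 150 150 148 147 133 125  98 148 142  99 133 146 107 113  97  89  89 111 143 144 144 144 144 145 145
218 150 150 150 149 149 150 139 130  91 139 149 146  99 135 124  98 1
[... 2594 characters left out ...]
  94
287 150 149  97  81  77  76  72  97 108 108 106 106  96  83  72 140 149 148 148 148 148 148 147 140 102  94  94  96
290 149 117  91  84  76  77  74  94 106 107 108 107 105 106 101 149 149 150 149 149 149 148 139  94  94 116 106 105
293 148  95  90  87  76  77  77  89 107 107 109 109 106 103 146 149 149 149 149 148 149 143 113  93  93  95  96  97
296 123  92  90  89  77  76  78  86 108 110 106 108 106 117 149 151 148 150 149 150 149 111  90  91  92  93  94  94
299  93  92  93  87  77  77  75  85 108 110 108 108 106 145 151 151 150 151 149 150 147  94  92  91  92  92  95  94
302  92 134 110  74  73  77  75  80 109 109 107 106 119 151 151 150 149 150 150 150 147 106  95  92  93  91  92  95
```

The tub hangs where predicted but is still swinging. I'll wait for it to settle.

Call:
carry_out(moves=[{"jaw":0.09,"dx":0,"dy":0,"dz":0,"yaw":0},{"jaw":0.09,"dx":0,"dy":0,"dz":0,"yaw":0},{"jaw":0.09,"dx":0,"dy":0,"dz":0,"yaw":0},{"jaw":0.09,"dx":0,"dy":0,"dz":0,"yaw":0},{"jaw":0.09,"dx":0,"dy":0,"dz":0,"yaw":0},{"jaw":0.09,"dx":0,"dy":0,"dz":0,"yaw":0},{"jaw":0.09,"dx":0,"dy":0,"dz":0,"yaw":0},{"jaw":0.09,"dx":0,"dy":0,"dz":0,"yaw":0}])

```text
t: 37.55
tool_pos: [0.4382, 0.0085, 0.1596]
orientation: [3.141, -0.06, -0.0]
force: [1.0, -0.7, 0.2]
opening: 0.0902
gripper_force: 0.0
```

Call:
carry_out(moves=[{"jaw":0.09,"dx":0,"dy":0,"dz":0,"yaw":0},{"jaw":0.09,"dx":0,"dy":0,"dz":0,"yaw":0},{"jaw":0.09,"dx":0,"dy":0,"dz":0,"yaw":0},{"jaw":0.09,"dx":0,"dy":0,"dz":0,"yaw":0},{"jaw":0.09,"dx":0,"dy":0,"dz":0,"yaw":0},{"jaw":0.09,"dx":0,"dy":0,"dz":0,"yaw":0},{"jaw":0.09,"dx":0,"dy":0,"dz":0,"yaw":0},{"jaw":0.09,"dx":0,"dy":0,"dz":0,"yaw":0}])

```text
t: 38.55
tool_pos: [0.4382, 0.0085, 0.1596]
orientation: [-3.141, 0.06, 0.0]
force: [0.0, -0.3, -0.2]
opening: 0.09
gripper_force: 0.0
```

Call:
carry_out(moves=[{"jaw":0.09,"dx":0,"dy":0,"dz":0,"yaw":0},{"jaw":0.09,"dx":0,"dy":0,"dz":0,"yaw":0},{"jaw":0.09,"dx":0,"dy":0,"dz":0,"yaw":0},{"jaw":0.09,"dx":0,"dy":0,"dz":0,"yaw":0},{"jaw":0.09,"dx":0,"dy":0,"dz":0,"yaw":0},{"jaw":0.09,"dx":0,"dy":0,"dz":0,"yaw":0},{"jaw":0.09,"dx":0,"dy":0,"dz":0,"yaw":0},{"jaw":0.09,"dx":0,"dy":0,"dz":0,"yaw":0}])

```text
t: 39.55
tool_pos: [0.4382, 0.0085, 0.1596]
orientation: [-3.141, 0.06, 0.0]
force: [0.3, 0.2, -0.8]
opening: 0.0901
gripper_force: 0.0
```

Call:
carry_out(moves=[{"jaw":0.09,"dx":0,"dy":0,"dz":0,"yaw":0},{"jaw":0.09,"dx":0,"dy":0,"dz":0,"yaw":0},{"jaw":0.09,"dx":0,"dy":0,"dz":0,"yaw":0},{"jaw":0.09,"dx":0,"dy":0,"dz":0,"yaw":0},{"jaw":0.09,"dx":0,"dy":0,"dz":0,"yaw":0},{"jaw":0.09,"dx":0,"dy":0,"dz":0,"yaw":0},{"jaw":0.09,"dx":0,"dy":0,"dz":0,"yaw":0},{"jaw":0.09,"dx":0,"dy":0,"dz":0,"yaw":0}])

```text
t: 40.55
tool_pos: [0.4381, 0.0085, 0.1596]
orientation: [-3.141, 0.06, 0.0]
force: [0.9, 0.6, 0.2]
opening: 0.0902
gripper_force: 0.0
```

```bash
cat > still.py <<'E'
from h import *
fr=[read_camera("side").astype(int) for _ in range(14)]
cv2.imwrite("pics/s_last.png",fr[-1][:,:,::-1].astype(np.uint8))
# column of the tub's bottom -x edge at row 272 (dark->bright) to a part of a pixel
r=[]
for f in fr:
    g=f.sum(2)[269:276].mean(0)/3;u=np.arange(308,330);k=np.argmax(np.diff(g[308:330]));r.append(round(u[k]+(115-g[u[k]])/(g[u[k]+1]-g[u[k]]),2))
print(read_state()["t"],r);print([int((np.abs(f-fr[0])[150:320,260:360].sum(2)>40).sum()) for f in fr])
E
python3 still.py
```

```text
41.25 [np.float64(316.69), np.float64(316.16), np.float64(316.1), np.float64(316.21), np.float64(316.11), np.float64(316.12), np.float64(316.63), np.float64(316.17), np.float64(315.94), np.float64(316.04), np.float64(316.19), np.float64(316.02), np.float64(316.64), np.float64(316.13)]
[0, 0, 0, 0, 0, 0, 0, 0, 0, 0, 0, 0, 0, 0]
```

Run:
```python
from h import *
a=cv2.imread("pics/s12.png",0).astype(int);b=cv2.imread("pics/s_last.png",0).astype(int);o=cv2.imread("pics/side0.png",0).astype(int)
for u in(294,298):print(u,"before",list(a[178:200,u]),"now",list(b[178:200,u]))
for v in(208,214):print(v,list(a[v,296:310]),list(b[v,296:310]))
t0=cv2.imread("pics/top0.png").astype(int);t1=read_camera("top")[:,:,::-1].astype(int);cv2.imwrite("pics/t_last.png",t1)
def c(t,f,box):
    u0,v0,u1,v1=box;ys,xs=np.nonzero(f(t[v0:v1,u0:u1]));return (round(xs.mean()+u0,1),round(ys.mean()+v0,1),len(xs)) if len(xs) else None
red=lambda t:(t[...,2]>2*t[...,1])&(t[...,2]>60)
dark=lambda t:t.sum(2)<200
for n,f,bx in(("red",red,(365,295,420,350)),("wood",lambda t:t[...,2]>1.6*t[...,0],(215,255,255,295)),("oil",dark,(135,225,170,255)),("vblock",dark,(300,268,340,305)),("hammer",lambda t:t[...,2]>1.4*t[...,0],(410,180,495,220))):print(n,c(t0,f,bx),c(t1,f,bx))
```

```text
294 before [np.int64(145), np.int64(144), np.int64(145), np.int64(144), np.int64(145), np.int64(143), np.int64(137), np.int64(131), np.int64(129), np.int64(118), np.int64(104), np.int64(98), np.int64(97), np.int64(96), np.int64(97), np.int64(97), np.int64(96), np.int64(97), np.int64(96), np.int64(96), np.int64(96), np.int64(94)] now [np.int64(148), np.int64(149), np.int64(148), np.int64(149), np.int64(149), np.int64(146), np.int64(140), np.int64(134), np.int64(135), np.int64(128), np.int64(114), np.int64(102), np.int64(101), np.int64(99), np.int64(99), np.int64(101), np.int64(99), np.int64(99), np.int64(100), np.int64(98), np.int64(97), np.int64(97)]
298 before [np.int64(144), np.int64(144), np.int64(145), np.int64(145), np.int64(146), np.int64(144), np.int64(143), np.int64(136), np.int64(132), np.int64(129), np.int64(118), np.int64(106), np.int64(99), np.int64(97), np.int64(97), np.int64(97), np.int64(98), np.int64(97), np.int64(97), np.int64(97), np.int64(97), np.int64(96)] now [np.int64(149), np.int64(149), np.int64(147), np.int64(148), np.int64(148), np.int64(149), np.int64(146),
[... 953 characters left out ...]
.int64(99), np.int64(101), np.int64(112), np.int64(136), np.int64(145), np.int64(147), np.int64(147), np.int64(145)]
red (np.float64(389.9), np.float64(321.6), 485) (np.float64(389.9), np.float64(321.5), 483)
wood (np.float64(236.9), np.float64(277.5), 256) (np.float64(235.4), np.float64(277.0), 367)
oil (np.float64(159.0), np.float64(241.1), 440) (np.float64(159.0), np.float64(241.1), 445)
vblock (np.float64(320.1), np.float64(287.6), 361) (np.float64(338.0), np.float64(289.9), 54)
hammer (np.float64(456.8), np.float64(202.8), 677) (np.float64(456.9), np.float64(202.8), 680)[ WARN:0@0.555] global loadsave.cpp:1063 imwrite_ Unsupported depth image for selected encoder is fallbacked to CV_8U.
```

```bash
python3 -c "
from plant import close_job
print(close_job())"
```

```text
the job is handed in; nothing more can be done
None
```

The S-hook is seated in the rail's notch and the tub was hanging still from its lower curl when I handed the job in at about 41 s. The red tub, oil bottle and mallet measured unmoved; I did not re-measure the V-block (hidden under the arm), tin, spanner, chuck key or offcut.

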